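# Roll a turned blank to the stop and chock it

### The arm

A 7-joint arm with a two-finger parallel gripper is mounted at the origin on the work surface. World frame = base frame: x ahead of the robot, y to its left, z up, the work surface at z = 0. Lengths are in mm, angles in rad, forces in N, time in s.
With the tool pointing down it reaches from about 425 to 1025 mm from the base axis. Payload 9.4 kg.
Tool frame: the origin (TCP) lies midway between the tips of the shut fingers; the grasp point (between the pads) lies 19 mm behind it; z points along the fingers, y is the line along which they close (so a half turn about z gives the same grasp; the last joint's range is limited). The gripper opens to 93 mm and grips with 3 to 60 N. Pads are 15 mm wide; open, the fingers measure 128 mm over their backs; the gripper's body (75 mm by 188 mm) begins 65 mm behind the grasp point.
Start: joints at [-1.225, 0.599, -0.003, 1.599, 0.002, 0.943, -0.08], TCP at [297.483, 661.157, 218.618] pointing down, gripper open.
Joint ranges: [-2.57, 2.57], [-0.35, 1.97], [-1.29, 1.29], [0.11, 2.56], [-1.05, 4.19], [0.11, 1.86], [-2.63, 2.63]. Speed limits (rad/s): [2.22, 2.22, 3.01, 3.01, 3.14, 3.14, 3.14].

### API

Orientations are given as a unit quaternion [w, x, y, z].
In Python, from rig import env, imaging, ticket gives the robot as it stands. The module is installed in compiled form; this text tells all that it offers.
- The arm moves only by the tool drive_tool, never from a script. Its argument "deltas" is a list of rows, each an object of numbers: "wx", "wy", "wz": the turn, a rotation vector about the world's x, y, z in degrees; "x", "y", "z": the shift along the world's x, y, z in cm; "fingers": the opening, from 0 (shut) to 1 (fully open). In form: [{"wx": .., "wy": .., "wz": .., "x": .., "y": .., "z": .., "fingers": ..}, ...]. A call has 1 to 10 rows; each row shifts and turns the commanded pose from where the row before left it; what a row does not reach is not made up. A row lasts 1/12 s, in which the tool goes at most 41.7 mm and 7.16 degrees, less where a joint would pass 70% of its speed; a pose out of reach is approached as far as the arm can. A call with a gripper value outside its range is refused whole. The fingers move at their own pace and stop on an object; "squeeze" is the grip in N (left out, the last holds). Time passes only in rows, so rows that do not move let the fingers close. It gives the time, the measured TCP pose, the force, the opening and the grip force at its end, in the units of the state.
- env.state(): the state, without advancing time (a new reading comes with each control period).
- imaging.read_camera(name): name is "side" or "top" or "wrist"; returns the picture (400x640x3 uint8, red, green, blue); there is no depth.
- imaging.camera_model(name): a dict with "K" (3x3 intrinsics, pixels), "k1" (the pictures are not rectified: a ray, as slopes to the right and down, at radius r is drawn at 1 + k1 r^2 times it, then the intrinsics apply), "eye" and "orientation" of the camera in the world. Camera axes: x right, y down, z forward; pixel columns grow to the right and rows downward; lengths in mm; the calibration is good to about 2 mm. A picture is of the moment at which its call begins: read the wrist's pose just before it. camera_model takes no time and is no camera call; for the wrist camera it gives the pose at the moment of the call.
- ticket.finish_job(): hands the job in; it is judged then, once.
The state is a dict: "clock": time; "joint_pos": joint angles; "qd": joint speeds; "joint_efforts": joint torques, N m; "tool_pos": TCP position; "tool_rot": TCP orientation; "wrist_force": force on the tool from outside, world axes, zero at the start; "ft_torque": the same for the moment, N m; "grip_width": opening from 0.0 (shut) to 1.0 (fully open); "grasp_force": force on a finger pad.
Only numpy, scipy, OpenCV 4.12 (cv2) and the standard library are available. Lean on these libraries where they do the work, as an engineer would, in place of code of your own. Each camera call takes 0.05 s, during which the arm holds its last target. There are 200 camera calls.

### The job

Roll the loose round wooden blank along the carving board by pushing its side, without lifting it, until it lies along the face bar of the adjustable stop, and hold it there for half a second with a gentle, steady push of about 4 newtons (more than 8, or any knock or direct push on the stop, would upset its setting); then take the gripper right off and see that the blank stays. Then fetch the bevelled chock from the bench, stand it on the board behind the middle of the blank and slide it up until its bevel presses the blank against the stop with the same steady 4 newtons for half a second. Let go, and leave the other things on the bench alone.

Things in the scene. Friction and masses are not known exactly. Their poses are not given: they have to be found in the camera images.
- board: Fixed rectangular plywood carving board, 220 (its x) by 400 (its y) by 18 mm thick, on the bench. Origin at the centre of its underside; z up, its top is 18 mm above the origin. The blank is to be rolled along the board's +y.
- stop: Wooden crosspiece of the stop, 190 (x) by 40 (y) by 36 mm high, two black knobs, its place along the board varies. Origin: middle of its front face's lower edge, at board-top height; axes as the board's. On two rods it carries a flat face bar (170 x 14 x 36 mm) whose front face, along x, is 22 to 54 mm ahead (-y): this setting is not measured, find it by touch. 3 to 5 N on it is right.
- blank: Loose waxed light wooden cylinder, 56 mm diameter, 140 mm long, about 240 g, on the board on the stop's -y side, its axis within 0.15 rad of the board's x. Origin at its centre; its own x is the axis. Slippery (friction about 0.35); rolls with well under 1 N and, at a slow roll, stops by itself in a few mm. With its side on the bar the axis is 28 mm from the bar's face.
- chock: Loose dark wooden chock on the bench, right of the board: 50 mm long (x), 30 mm high, base 54 and top 26 mm wide (y), about 60 g. End faces (x = +-25 mm) upright and flat; both long faces (+-y) bevelled alike, 65 degrees from level. Origin at its centre, 15 mm up. On the board, x along the blank's axis, a bevel touching the blank, its centre is 45 mm from the blank's axis.
- gouge_a: Bystander: carving gouge, wooden handle and steel blade, about 200 mm long, beyond the board. Origin where handle meets blade.
- gouge_b: Bystander: carving gouge with a wide blade, about 210 mm long, beyond the board. Origin where handle meets blade.
- gouge_c: Bystander: carving gouge, about 220 mm long, left of the board. Origin where handle meets blade.
- gouge_d: Bystander: dark-handled small gouge, about 180 mm long, right of the board and beyond the chock. Origin where handle meets blade.
- mallet: Bystander: round wooden carver's mallet standing on its head, 84 mm across, 220 mm tall, left of the board. Origin at the centre of its underside.
- offcut: Bystander: plain light rectangular offcut 75 x 50 x 30 mm on the bench to the right, not the chock. Origin at the centre of its underside.
- turned_knob: Bystander: small turned wooden knob standing upright, 48 mm wide, 62 mm tall, left of the board near the robot. Origin at the centre of its underside.
There are look-alikes about, which are no part of the job. What is shaped like the blank but blue is not meant.

How it is judged (in metres and radians):
On the way, in this order (a step that is already met when the one before it is completed fails the run):
1. the blank is on the move, turning as it rolls (angle between the z axis of blank and the z axis of board, either way round above 0.5 rad and contact force between blank and chock below 0.05 N), for 0.05 s.
2. the blank is pressed against the stop with at least 2 N, before the chock is used (contact force between blank and stop above 2 N and contact force between blank and chock below 0.05 N), for 0.2 s.
3. the gripper is off the blank, and the blank stays where the stop can be, along it and at rest, for half a second (y of blank in the frame of stop between -0.085 and -0.047 m and angle between the x axis of blank and the x axis of board, either way round below 0.05 rad and z of blank in the frame of board between 0.042 and 0.05 m and contact force between the fingers and blank below 0.05 N and contact force between blank and chock below 0.05 N and linear speed of blank below 0.01 m/s), for 0.5 s.
4. the chock is pressed against the blank with at least 2 N, and the blank passes at least 1.2 N of it on to the stop (contact force between chock and blank above 2 N and contact force between blank and stop above 1.2 N), for 0.2 s.
At the end, for the whole second after the job is handed in: Blank at rest on the board, axis 47 to 85 mm before the crosspiece (where the bar can be), within 0.05 rad of along it; chock flat behind it, centres at most 52 mm apart in plan (45 when touching), within 20 mm of its middle, 0.10 rad of square; both released and at rest (y of blank in the frame of stop between -0.085 and -0.047 m and angle between the x axis of blank and the x axis of board, either way round below 0.05 rad and z of blank in the frame of board between 0.042 and 0.05 m and y of chock in the frame of stop between -0.133 and -0.09 m and horizontal distance between chock and blank below 0.052 m and x of chock in the frame of blank between -0.02 and 0.02 m and angle between the x axis of chock and the x axis of board, either way round below 0.1 rad and angle between chock's own z axis and vertical below 0.08 rad and z of chock in the frame of board between 0.03 and 0.036 m and contact force between the fingers and blank below 0.05 N and contact force between the fingers and chock below 0.05 N and linear speed of each of blank, chock below 0.01 m/s).
It fails at once if the blank is pressed or knocked on the stop with more than 9 N (contact force between blank and stop above 9 N).
It fails at once if the gripper or the chock pushes the stop itself (more than 3 N) (contact force between any of the fingers, chock and stop above 3 N).
It fails at once if the blank is lifted off the board (more than 8 mm) (z of blank in the frame of board above 0.054 m).
It fails at once if a bystander is moved by more than 20 mm (distance of any of gouge_a, gouge_b, gouge_c, gouge_d, mallet, offcut, turned_knob from where it was at the start of the episode above 0.02 m).
It also fails if it takes over 72 s, if anything falls off the work surface, if the arm or the gripper's body presses on something with over 40 N, if the wrist force passes 120 N, or if a joint passes its speed limit or range.

## Working session

There is one attempt and no reset: what is moved stays moved. The work goes in short steps, Python scripts to look and compute and a tool call to move; the robot and the scene stay as the last step left them, time stands still between calls to the robot, and variables do not carry over. Pictures are saved under pics/ and viewed, at most 10 in all, crops included, and the job is handed in when it is done.

Besides the shell and the picture viewer there is one more tool, called after "Emit:" by a JSON object that holds its "name" and its "arguments", one argument or row to a line. drive_tool: Moves the arm, as the interface text tells. Its arguments: {"type":"object","properties":{"deltas":{"type":"array","items":{"type":"object","properties":{"wx":{"type":"number"},"wy":{"type":"number"},"wz":{"type":"number"},"x":{"type":"number"},"y":{"type":"number"},"z":{"type":"number"},"fingers":{"type":"number"}}}},"squeeze":{"type":"number"}},"required":["deltas"]}

```bash
mkdir -p pics; cat > h.py <<'E'
import numpy as np, cv2
from rig import env, imaging, ticket
from scipy.spatial.transform import Rotation as R
def model(n):
    m=imaging.camera_model(n); q=m["orientation"]
    return np.array(m["K"],float),m["k1"],np.array(m["eye"],float),R.from_quat([q[1],q[2],q[3],q[0]]).as_matrix()
def pix2w(m,uv,z):
    K,k1,eye,Rm=m
    p=cv2.undistortPoints(np.array(uv,float).reshape(-1,1,2),K,np.array([k1,0,0,0,0.])).reshape(-1,2)
    d=np.c_[p,np.ones(len(p))]@Rm.T
    z=np.broadcast_to(z,len(p))
    return eye+d*((z-eye[2])/d[:,2])[:,None]
def w2pix(m,P):
    K,k1,eye,Rm=m
    c=(np.array(P,float).reshape(-1,3)-eye)@Rm
    s=c[:,:2]/c[:,2:]; s=s*(1+k1*(s**2).sum(1))[:,None]
    return s@K[:2,:2].T+K[:2,2]
def shot(n,f):
    im=imaging.read_camera(n); cv2.imwrite(f"pics/{f}.png",im[:,:,::-1]); return im
E
python3 - <<'E'
from h import *
for n in("top","side"):
    m=model(n); print(n,m[0].tolist(),m[1],m[2],m[3].round(3).tolist()); shot(n,n+"0")
s=env.state();print(s)
E
```

```text
top [[386.6637056786831, 0.0, 321.98898603639503], [0.0, 386.6637056786831, 197.89745500610402], [0.0, 0.0, 1.0]] -0.08874904369794315 [ 287.94234445   -6.45338522 1048.13210547] [[-0.057, -0.975, 0.214], [-0.998, 0.055, -0.018], [0.005, -0.214, -0.977]]
side [[382.17711254043104, 0.0, 313.57491841273935], [0.0, 382.17711254043104, 201.50865817904221], [0.0, 0.0, 1.0]] -0.04930389202919271 [ -84.17154113 -957.76337357  727.11543248] [[0.858, -0.272, 0.435], [-0.513, -0.444, 0.735], [-0.007, -0.854, -0.52]]
{'clock': 0.1, 'joint_pos': array([-1.22469748,  0.60004154, -0.00257452,  1.60000615,  0.00180672,
        0.94290412, -0.07978717]), 'qd': array([-9.52569917e-04, -1.69297733e-03, -3.17867553e-04,  9.41629782e-04,
        4.49316406e-04, -3.86467142e-05, -1.00440328e-03]), 'joint_efforts': array([ 5.02659546e-03, -7.66556025e+01,  1.50187209e+00, -2.52936351e+01,
       -5.22795122e-02,  1.36137710e-02,  8.01687634e-05]), 'tool_pos': array([297.30288585, 660.78380493, 217.86408021]), 'tool_rot': array([-8.55731493e-05,  2.09778983e-01,  9.77748596e-01, -6.73013796e-04]), 'wrist_force': array([-0.06349502,  0.9396148 ,  0.45374117]), 'ft_torque': array([-0.04411972, -0.04489222,  0.05332248]), 'grasp_force': 0.0, 'grip_width': 0.9988413008947054}
```

View pics/top0.png

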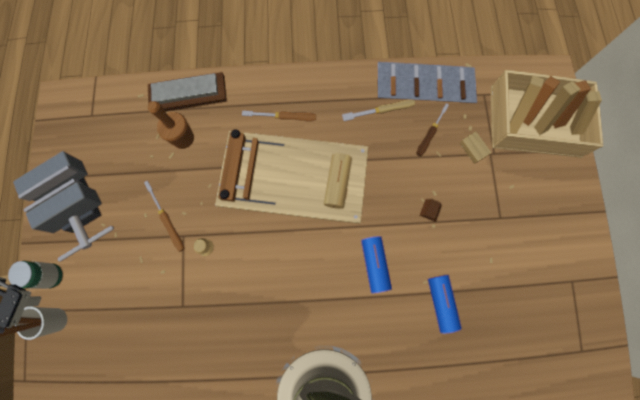

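View pics/side0.png

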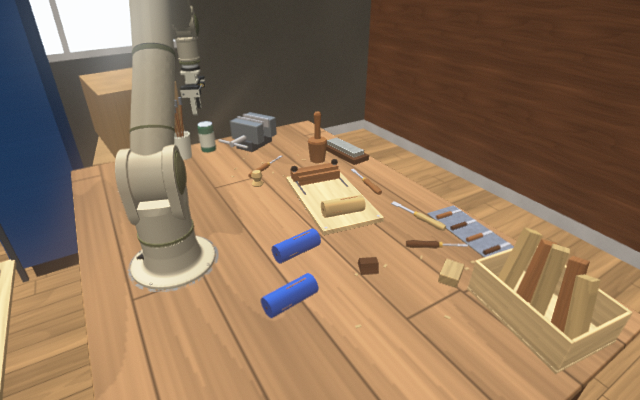

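The top view shows the board at about (216–368, 130–220), with the stop at its left end at (232,165) and the bar at (249,168). The blank is at (337,180), the dark chock at (431,210) and the offcut at (477,147). The blue cylinders are the look-alikes. I'll take an enlarged crop to refine these.

```bash
python3 - <<'E'
from h import *
im=cv2.imread("pics/top0.png")
c=im[120:230,205:365]; d=im[190:230,410:450]
c=cv2.resize(c,None,fx=5,fy=5,interpolation=cv2.INTER_CUBIC)
o=np.zeros((550,800,3),np.uint8); o[:]=c
cv2.imwrite("pics/crop1.png",o)
d=cv2.resize(im[185:235,360:450],None,fx=8,fy=8,interpolation=cv2.INTER_CUBIC);cv2.imwrite("pics/crop2.png",d)
E
```

```text
(no output)
```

View pics/crop1.png

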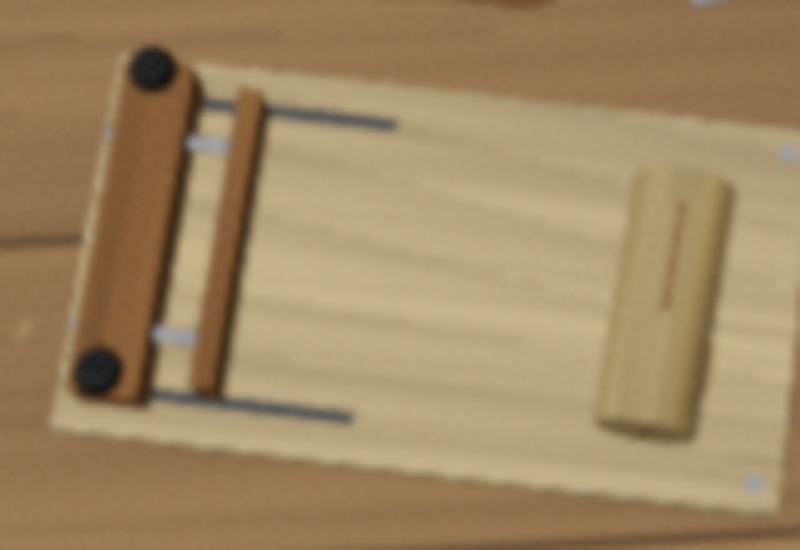

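View pics/crop2.png

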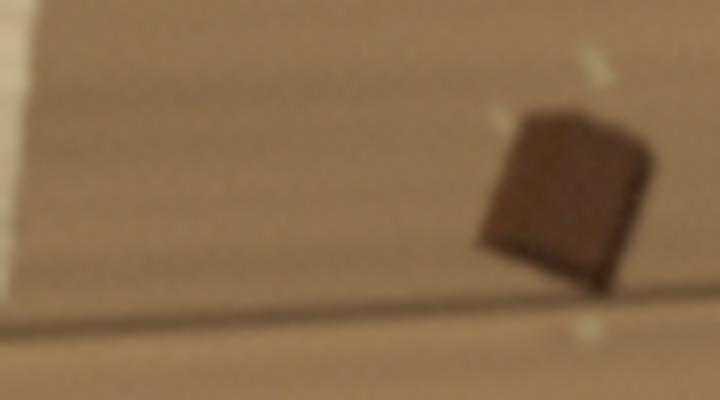

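The crops give usable edges. In crop 1, the board corners are (122,52), (52,428) and (778,512), and the blank's outline runs from (635,175)/(598,420) to (732,185)/(692,435). The bar front is (264,100)→(222,395). In crop 2, the chock corners are (525,112), (483,243), (607,290) and (655,155).

```bash
cat >> h.py <<'E'
def c1(p): return (np.array(p,float)+.5)/5-.5+[205,120]
def c2(p): return (np.array(p,float)+.5)/8-.5+[360,185]
E
python3 - <<'E'
from h import *
from scipy.optimize import least_squares
m=model("top")
cor=np.vstack([c1([(122,52),(52,428),(778,512)]),[[368,147]]])
W=pix2w(m,cor,18.);print(W.round(1))
loc=np.array([[110,200],[-110,200],[-110,-200],[110,-200]])
def tr(p,l):
    c,s=np.cos(p[2]),np.sin(p[2]);return np.array(l)@np.array([[c,s],[-s,c]])+p[:2]
f=least_squares(lambda p:(tr(p,loc)-W[:,:2]).ravel(),[W[:,0].mean(),W[:,1].mean(),0],loss='soft_l1',f_scale=3)
b=f.x;print("board",b,f.fun.round(1))
inv=lambda P:(np.array(P)[:,:2]-b[:2])@np.array([[np.cos(b[2]),-np.sin(b[2])],[np.sin(b[2]),np.cos(b[2])]])
print("cross top front",inv(pix2w(m,c1([(196,80),(150,402)]),54.)).round(1))
print("bar top front",inv(pix2w(m,c1([(262,100),(218,395)]),54.)).round(1))
# blank: silhouette fit: cylinder circles at ends; sil lines
obs=c1([(636,200),(602,400),(731,205),(696,410)]); 
def sil(p):
    ax=np.array([np.cos(p[2]),np.sin(p[2]),0]);n=np.array([-ax[1],ax[0],0])
    t=np.linspace(0,2*np.pi,73)
    r=[]
    for q in obs:
        # signed distance of pixel-ray to axis minus radius
        d=pix2w(m,[q],0.)[0]-m[2]; d/=np.linalg.norm(d)
        k=np.cross(d,ax); r.append(abs((np.array([p[0],p[1],46])-m[2])@k/np.linalg.norm(k))-28)
    return r
c0=pix2w(m,c1([(664,303)]),46.)[0]
g=least_squares(lambda p:sil([c0[0],p[0],p[1]]),[c0[1],b[2]]);print(c0,g.x,g.fun)
ax=g.x[1]
far=pix2w(m,c1([(685,168)]),74.)[0]; near=pix2w(m,c1([(648,432)]),60.)[0]
print("ends",far,near,"blank board",inv([[c0[0],g.x[0]]]), "ang rel",ax-b[2])
# chock
Q=c2([(525,112),(483,243),(607,290),(655,155)])
print("z0",pix2w(m,Q,0.).round(1).tolist(),"z30",pix2w(m,Q,30.).round(1).tolist())
for n,u in dict(offcut=(477,147),gd=(429,140),knob=(201,248)).items(): print(n,pix2w(m,[u],15.).round(0))
E
```

```text
[[ 726.6  228.9   18. ]
 [ 509.4  267.9   18. ]
 [ 441.3 -124.1   18. ]
 [ 652.9 -162.9   18. ]]
board [ 5.82454212e+02  5.24411814e+01 -1.79388067e-01] [-0.2  0.7  0.5  1.  -2.8 -0.7  2.1 -1.1]
cross top front [[ 85.3 144.9]
 [-96.  138.8]]
bar top front [[ 78.1 106.8]
 [-87.8 103.6]]
[553.53490227 -68.56215906  46.        ] [-69.85970998  -0.22751623] [-2.45443306 -2.90588501 -2.24722795 -3.11358706]
ends [619.4212788  -82.85496072  74.        ] [480.90955165 -54.79671817  60.        ] blank board [[  -6.63340202 -125.49833662]] ang rel -0.04812816737622749
z0 [[499.4, -313.4, 0.0], [454.0, -293.4, 0.0], [435.1, -335.0, 0.0], [481.5, -357.7, 0.0]] z30 [[493.3, -304.6, 30.0], [449.3, -285.2, 30.0], [430.9, -325.6, 30.0], [475.9, -347.6, 30.0]]
offcut [[ 639. -478.   15.]]
gd [[ 666. -340.   15.]]
knob [[395. 307.  15.]]
```

Board yaw is −10.3° and the layout agrees with the given sizes. I'll move behind the blank, keeping high, with the open fingers along board x.

Emit:
{"name": "drive_tool", "arguments": {
  "deltas": [
    {"x": 1.22,"y": -3.95,"wz": -3.8,"fingers": 1},
    {"x": 1.22,"y": -3.95,"wz": -3.8},
    {"x": 1.22,"y": -3.95,"wz": -3.8},
    {"x": 1.22,"y": -3.95,"wz": -3.8},
    {"x": 1.22,"y": -3.95,"wz": -3.8},
    {"x": 1.22,"y": -3.95,"wz": -3.8},
    {"x": 1.22,"y": -3.95,"wz": -3.8},
    {"x": 1.22,"y": -3.95,"wz": -3.8},
    {"x": 1.22,"y": -3.95,"wz": -3.8},
    {"x": 1.22,"y": -3.95,"wz": -3.8}
  ]
}}

```text
invalid input
```

Emit:
{"name": "drive_tool", "arguments": {
  "deltas": [
    {"x": 1.22,"y": -3.95,"wz": -3.8},
    {"x": 1.22,"y": -3.95,"wz": -3.8},
    {"x": 1.22,"y": -3.95,"wz": -3.8},
    {"x": 1.22,"y": -3.95,"wz": -3.8},
    {"x": 1.22,"y": -3.95,"wz": -3.8},
    {"x": 1.22,"y": -3.95,"wz": -3.8},
    {"x": 1.22,"y": -3.95,"wz": -3.8},
    {"x": 1.22,"y": -3.95,"wz": -3.8},
    {"x": 1.22,"y": -3.95,"wz": -3.8},
    {"x": 1.22,"y": -3.95,"wz": -3.8}
  ]
}}

```text
invalid input
```

Emit:
{"name": "drive_tool", "arguments": {
  "deltas": [
    {},
    {}
  ]
}}

```text
invalid input
```

```bash
cat >> h.py <<'E'
B=np.array([582.45,52.44]);YAW=-0.1794
def toboard(P):
    c,s=np.cos(YAW),np.sin(YAW); d=np.array(P)[:2]-B; return np.array([c*d[0]+s*d[1],-s*d[0]+c*d[1]])
def st():
    s=env.state();q=s["tool_rot"];r=R.from_quat([q[1],q[2],q[3],q[0]]).as_matrix()
    print("t",round(s["clock"],2),"tcp",s["tool_pos"].round(1),"board",toboard(s["tool_pos"]).round(1),"tool y deg",np.degrees(np.arctan2(r[1,1],r[0,1])).round(2),"z",r[:,2].round(4),"F",s["wrist_force"].round(2),"T",s["ft_torque"].round(2),"j",s["joint_pos"].round(2),"w",round(s["grip_width"],3),s["grasp_force"])
E
python3 -c "
from h import *
st();m=model('wrist');print(m[2],m[3].round(3));shot('wrist','w1')"
```

```text
t 0.1 tcp [297.3 660.8 217.9] board [-389.1  547.7] tool y deg 65.78 z [-4.0e-04 -1.3e-03 -1.0e+00] F [-0.06  0.94  0.45] T [-0.04 -0.04  0.05] j [-1.22  0.6  -0.    1.6   0.    0.94 -0.08] w 0.999 0.0
[228.84657313 693.15669185 384.40392767] [[ 0.41   0.878  0.247]
 [ 0.912 -0.394 -0.112]
 [-0.001  0.271 -0.963]]
```

View pics/w1.png

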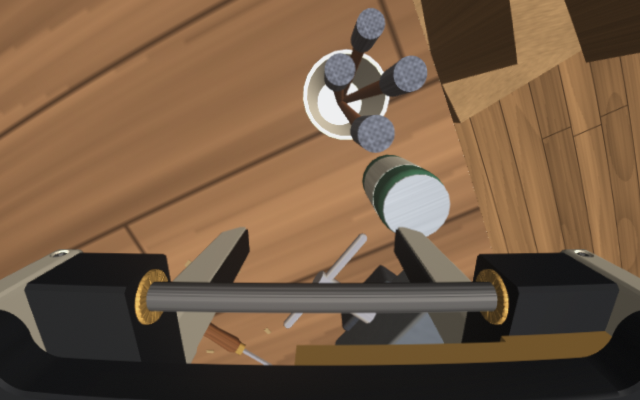

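The moves were refused, probably because each row needs every key. The wrist view shows the open fingers at (215,290) and (430,290), with a tool cup and a can near the start. I'll resend with full rows.

Emit:
{"name": "drive_tool", "arguments": {
  "deltas": [
    {"x": 1.22,"y": -3.95,"z": 0,"wx": 0,"wy": 0,"wz": -3.8,"fingers": 1},
    {"x": 1.22,"y": -3.95,"z": 0,"wx": 0,"wy": 0,"wz": -3.8,"fingers": 1},
    {"x": 1.22,"y": -3.95,"z": 0,"wx": 0,"wy": 0,"wz": -3.8,"fingers": 1},
    {"x": 1.22,"y": -3.95,"z": 0,"wx": 0,"wy": 0,"wz": -3.8,"fingers": 1},
    {"x": 1.22,"y": -3.95,"z": 0,"wx": 0,"wy": 0,"wz": -3.8,"fingers": 1},
    {"x": 1.22,"y": -3.95,"z": 0,"wx": 0,"wy": 0,"wz": -3.8,"fingers": 1},
    {"x": 1.22,"y": -3.95,"z": 0,"wx": 0,"wy": 0,"wz": -3.8,"fingers": 1},
    {"x": 1.22,"y": -3.95,"z": 0,"wx": 0,"wy": 0,"wz": -3.8,"fingers": 1},
    {"x": 1.22,"y": -3.95,"z": 0,"wx": 0,"wy": 0,"wz": -3.8,"fingers": 1},
    {"x": 1.22,"y": -3.95,"z": 0,"wx": 0,"wy": 0,"wz": -3.8,"fingers": 1}
  ]
}}

```text
clock: 0.98
tool_pos: [419.6, 264.2, 218.7]
tool_rot: [0.0, 0.518, 0.855, 0.0]
wrist_force: [0.8, -0.4, -0.0]
grip_width: 1.001
grasp_force: 0.0
```

Emit:
{"name": "drive_tool", "arguments": {
  "deltas": [
    {"x": 1.22,"y": -3.95,"z": 0,"wx": 0,"wy": 0,"wz": -3.8,"fingers": 1},
    {"x": 1.22,"y": -3.95,"z": 0,"wx": 0,"wy": 0,"wz": -3.8,"fingers": 1},
    {"x": 1.22,"y": -3.95,"z": 0,"wx": 0,"wy": 0,"wz": -3.8,"fingers": 1},
    {"x": 1.22,"y": -3.95,"z": 0,"wx": 0,"wy": 0,"wz": -3.8,"fingers": 1},
    {"x": 1.22,"y": -3.95,"z": 0,"wx": 0,"wy": 0,"wz": -3.8,"fingers": 1},
    {"x": 1.22,"y": -3.95,"z": 0,"wx": 0,"wy": 0,"wz": -3.8,"fingers": 1},
    {"x": 1.22,"y": -3.95,"z": 0,"wx": 0,"wy": 0,"wz": -3.8,"fingers": 1},
    {"x": 1.22,"y": -3.95,"z": 0,"wx": 0,"wy": 0,"wz": -3.8,"fingers": 1},
    {"x": 1.22,"y": -3.95,"z": 0,"wx": 0,"wy": 0,"wz": -3.8,"fingers": 1},
    {"x": 0,"y": 0,"z": 0,"wx": 0,"wy": 0,"wz": -3.8,"fingers": 1}
  ]
}}

```text
clock: 1.82
tool_pos: [530.8, -98.2, 219.3]
tool_rot: [0.002, 0.771, 0.636, -0.0]
wrist_force: [0.2, -0.2, -0.3]
grip_width: 1.002
grasp_force: 0.0
```

```bash
python3 -c "
from h import *
st()
from scipy.spatial.transform import Rotation as R
m=model('wrist');print(m[2],m[3].round(3).tolist());shot('wrist','w2')"
```

```text
t 1.82 tcp [530.8 -98.2 219.3] board [ -24.  -157.4] tool y deg -10.94 z [ 0.0028 -0.0041 -1.    ] F [ 0.23 -0.18 -0.29] T [-0.06  0.12 -0.  ] j [-0.23  0.4   0.43  2.04 -0.24  0.74  0.15] w 1.002 0.0
[544.49035649 -22.45162864 385.58624286] [[0.982, -0.183, -0.048], [-0.19, -0.944, -0.27], [0.004, 0.274, -0.962]]
```

View pics/w2.png

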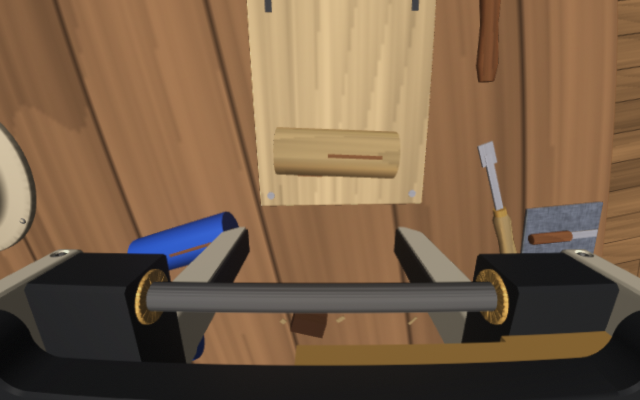

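The wrist view shows the blank at (275–398, 128–178) and the board's near corners at (261,206) and (422,203). I'll cross-check with the top-camera estimate.

```bash
python3 - <<'E'
from h import *
m=model("wrist")
P=pix2w(m,[(261,206),(422,203)],18.);print("near corners",P.round(1),[toboard(p).round(1) for p in P])
for pr in [((300,128),(300,174)),((375,131),(375,177))]:
    u=np.array([w for w in pr]); mid=u.mean(0)
    print("axis",toboard(pix2w(m,[mid],46.)[0]).round(1), [toboard(pix2w(m,[w],46.)[0]).round(1) for w in pr])
print("ends",[toboard(p).round(1) for p in pix2w(m,[(274,150),(399,155)],60.)])
E
```

```text
near corners [[ 441.8 -117.4   18. ]
 [ 657.7 -155.4   18. ]] [array([-108.1, -192.2]), array([ 111.1, -191.1])]
axis [ -50.4 -115.5] [array([-49.5, -88.8]), array([ -51.4, -143.3])]
axis [  39.  -120.3] [array([ 38.1, -93.4]), array([  40. , -148.3])]
ends [array([ -79. , -112.3]), array([  64.1, -120. ])]
```

Emit:
{"name": "drive_tool", "arguments": {
  "deltas": [
    {"x": 0.8,"y": -2.1,"z": 0,"wx": 0,"wy": 0,"wz": 0,"fingers": 1},
    {"x": 0.7,"y": -2.1,"z": 0,"wx": 0,"wy": 0,"wz": 0,"fingers": 1},
    {"x": 0,"y": 0,"z": -3,"wx": 0,"wy": 0,"wz": 0,"fingers": 1},
    {"x": 0,"y": 0,"z": -3,"wx": 0,"wy": 0,"wz": 0,"fingers": 1},
    {"x": 0,"y": 0,"z": -3,"wx": 0,"wy": 0,"wz": 0,"fingers": 1},
    {"x": 0,"y": 0,"z": -3,"wx": 0,"wy": 0,"wz": 0,"fingers": 1},
    {"x": 0,"y": 0,"z": 0,"wx": 0,"wy": 0,"wz": 0,"fingers": 1},
    {"x": 0,"y": 0,"z": 0,"wx": 0,"wy": 0,"wz": 0,"fingers": 1},
    {"x": 0,"y": 0,"z": 0,"wx": 0,"wy": 0,"wz": 0,"fingers": 1}
  ]
}}

```text
clock: 2.62
tool_pos: [544.7, -131.1, 99.7]
tool_rot: [0.0, 0.767, 0.642, 0.0]
wrist_force: [-0.9, 0.0, 0.3]
grip_width: 1.003
grasp_force: 0.0
```

```bash
python3 -c "
from h import *
st()
import time
F=[]
for i in range(4): shot('top','t%d'%i); F.append(env.state()['wrist_force'])
print(np.round(F,2))"
```

```text
t 2.62 tcp [ 544.7 -131.1   99.7] board [  -4.3 -187.4] tool y deg -10.17 z [ 6.e-04 -0.e+00 -1.e+00] F [-0.86  0.01  0.29] T [-0.05  0.08  0.01] j [-0.07  0.59  0.31  2.09 -0.35  0.51  0.32] w 1.003 0.0
[[ 0.99 -0.68  0.69]
 [-0.89  0.28 -0.17]
 [ 0.08  0.28 -0.4 ]
 [-0.21  0.92 -0.34]]
```

Emit:
{"name": "drive_tool", "arguments": {
  "deltas": [
    {"x": 0,"y": 0,"z": -3,"wx": 0,"wy": 0,"wz": 0,"fingers": 1},
    {"x": 0,"y": 0,"z": -3,"wx": 0,"wy": 0,"wz": 0,"fingers": 1},
    {"x": 0,"y": 0,"z": -0.5,"wx": 0,"wy": 0,"wz": 0,"fingers": 1},
    {"x": 0.18,"y": 0.98,"z": 0,"wx": 0,"wy": 0,"wz": 0,"fingers": 1},
    {"x": 0.18,"y": 0.98,"z": 0,"wx": 0,"wy": 0,"wz": 0,"fingers": 1},
    {"x": 0.036,"y": 0.197,"z": 0,"wx": 0,"wy": 0,"wz": 0,"fingers": 1},
    {"x": 0.036,"y": 0.197,"z": 0,"wx": 0,"wy": 0,"wz": 0,"fingers": 1},
    {"x": 0.036,"y": 0.197,"z": 0,"wx": 0,"wy": 0,"wz": 0,"fingers": 1},
    {"x": 0.036,"y": 0.197,"z": 0,"wx": 0,"wy": 0,"wz": 0,"fingers": 1},
    {"x": 0.036,"y": 0.197,"z": 0,"wx": 0,"wy": 0,"wz": 0,"fingers": 1}
  ]
}}

```text
clock: 3.65
tool_pos: [549.9, -101.8, 34.1]
tool_rot: [0.0, 0.767, 0.641, 0.0]
wrist_force: [0.2, -0.4, 0.3]
grip_width: 1.001
grasp_force: 0.0
```

Emit:
{"name": "drive_tool", "arguments": {
  "deltas": [
    {"x": 0.036,"y": 0.197,"z": 0,"wx": 0,"wy": 0,"wz": 0,"fingers": 1},
    {"x": 0.036,"y": 0.197,"z": 0,"wx": 0,"wy": 0,"wz": 0,"fingers": 1},
    {"x": 0.036,"y": 0.197,"z": 0,"wx": 0,"wy": 0,"wz": 0,"fingers": 1},
    {"x": 0.036,"y": 0.197,"z": 0,"wx": 0,"wy": 0,"wz": 0,"fingers": 1},
    {"x": 0.036,"y": 0.197,"z": 0,"wx": 0,"wy": 0,"wz": 0,"fingers": 1},
    {"x": 0.054,"y": 0.295,"z": 0,"wx": 0,"wy": 0,"wz": 0,"fingers": 1},
    {"x": 0.054,"y": 0.295,"z": 0,"wx": 0,"wy": 0,"wz": 0,"fingers": 1},
    {"x": 0.054,"y": 0.295,"z": 0,"wx": 0,"wy": 0,"wz": 0,"fingers": 1},
    {"x": 0.054,"y": 0.295,"z": 0,"wx": 0,"wy": 0,"wz": 0,"fingers": 1},
    {"x": 0.054,"y": 0.295,"z": 0,"wx": 0,"wy": 0,"wz": 0,"fingers": 1}
  ]
}}

```text
clock: 4.48
tool_pos: [554.3, -76.9, 33.6]
tool_rot: [0.0, 0.767, 0.641, -0.0]
wrist_force: [-0.2, 1.0, -0.5]
grip_width: 1.0
grasp_force: 0.1
```

```bash
python3 -c "
from h import *
st();m=model('wrist');print(m[2],m[3].round(3).tolist());shot('wrist','w3')"
```

```text
t 4.48 tcp [554.3 -76.9  33.6] board [  -4.7 -132.3] tool y deg -10.22 z [-0. -0. -1.] F [-0.22  0.99 -0.45] T [-0.08  0.12 -0.  ] j [-0.12  0.69  0.24  2.13 -0.43  0.37  0.29] w 1.0 0.057897737715393305
[567.51316796  -1.63010844 200.16237043] [[0.984, -0.171, -0.048], [-0.177, -0.947, -0.266], [0.0, 0.27, -0.963]]
```

View pics/w3.png

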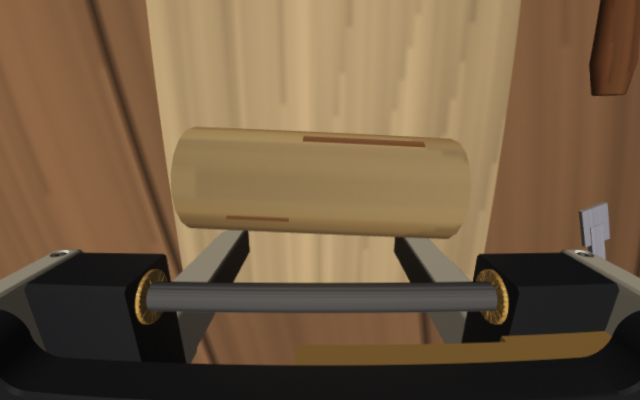

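The blank is at (172–468, 128–236). It's rolling, since the mark has moved, and it's touching the right finger first. I'll carry on at a slow roll.

Emit:
{"name": "drive_tool", "arguments": {
  "deltas": [
    {"x": 0.072,"y": 0.394,"z": 0,"wx": 0,"wy": 0,"wz": 0,"fingers": 1},
    {"x": 0.072,"y": 0.394,"z": 0,"wx": 0,"wy": 0,"wz": 0,"fingers": 1},
    {"x": 0.072,"y": 0.394,"z": 0,"wx": 0,"wy": 0,"wz": 0,"fingers": 1},
    {"x": 0.072,"y": 0.394,"z": 0,"wx": 0,"wy": 0,"wz": 0,"fingers": 1},
    {"x": 0.072,"y": 0.394,"z": 0,"wx": 0,"wy": 0,"wz": 0,"fingers": 1},
    {"x": 0.072,"y": 0.394,"z": 0,"wx": 0,"wy": 0,"wz": 0,"fingers": 1},
    {"x": 0.072,"y": 0.394,"z": 0,"wx": 0,"wy": 0,"wz": 0,"fingers": 1},
    {"x": 0.072,"y": 0.394,"z": 0,"wx": 0,"wy": 0,"wz": 0,"fingers": 1},
    {"x": 0.072,"y": 0.394,"z": 0,"wx": 0,"wy": 0,"wz": 0,"fingers": 1},
    {"x": 0.072,"y": 0.394,"z": 0,"wx": 0,"wy": 0,"wz": 0,"fingers": 1}
  ]
}}

```text
clock: 5.37
tool_pos: [561.4, -37.5, 33.6]
tool_rot: [0.0, 0.767, 0.641, -0.0]
wrist_force: [-0.9, 0.5, -0.7]
grip_width: 1.003
grasp_force: 0.1
```

Emit:
{"name": "drive_tool", "arguments": {
  "deltas": [
    {"x": 0.072,"y": 0.394,"z": 0,"wx": 0,"wy": 0,"wz": 0,"fingers": 1},
    {"x": 0.072,"y": 0.394,"z": 0,"wx": 0,"wy": 0,"wz": 0,"fingers": 1},
    {"x": 0.072,"y": 0.394,"z": 0,"wx": 0,"wy": 0,"wz": 0,"fingers": 1},
    {"x": 0.072,"y": 0.394,"z": 0,"wx": 0,"wy": 0,"wz": 0,"fingers": 1},
    {"x": 0.072,"y": 0.394,"z": 0,"wx": 0,"wy": 0,"wz": 0,"fingers": 1},
    {"x": 0.072,"y": 0.394,"z": 0,"wx": 0,"wy": 0,"wz": 0,"fingers": 1},
    {"x": 0.072,"y": 0.394,"z": 0,"wx": 0,"wy": 0,"wz": 0,"fingers": 1},
    {"x": 0.072,"y": 0.394,"z": 0,"wx": 0,"wy": 0,"wz": 0,"fingers": 1},
    {"x": 0.072,"y": 0.394,"z": 0,"wx": 0,"wy": 0,"wz": 0,"fingers": 1},
    {"x": 0.072,"y": 0.394,"z": 0,"wx": 0,"wy": 0,"wz": 0,"fingers": 1}
  ]
}}

```text
clock: 6.2
tool_pos: [568.6, 1.9, 33.6]
tool_rot: [0.0, 0.767, 0.641, -0.0]
wrist_force: [-0.4, 0.1, -0.6]
grip_width: 1.002
grasp_force: 0.1
```

Emit:
{"name": "drive_tool", "arguments": {
  "deltas": [
    {"x": 0.072,"y": 0.394,"z": 0,"wx": 0,"wy": 0,"wz": 0,"fingers": 1},
    {"x": 0.072,"y": 0.394,"z": 0,"wx": 0,"wy": 0,"wz": 0,"fingers": 1},
    {"x": 0.072,"y": 0.394,"z": 0,"wx": 0,"wy": 0,"wz": 0,"fingers": 1},
    {"x": 0.072,"y": 0.394,"z": 0,"wx": 0,"wy": 0,"wz": 0,"fingers": 1},
    {"x": 0.072,"y": 0.394,"z": 0,"wx": 0,"wy": 0,"wz": 0,"fingers": 1},
    {"x": 0.054,"y": 0.295,"z": 0,"wx": 0,"wy": 0,"wz": 0,"fingers": 1},
    {"x": 0.036,"y": 0.197,"z": 0,"wx": 0,"wy": 0,"wz": 0,"fingers": 1},
    {"x": 0.036,"y": 0.197,"z": 0,"wx": 0,"wy": 0,"wz": 0,"fingers": 1},
    {"x": 0.036,"y": 0.197,"z": 0,"wx": 0,"wy": 0,"wz": 0,"fingers": 1},
    {"x": 0.036,"y": 0.197,"z": 0,"wx": 0,"wy": 0,"wz": 0,"fingers": 1}
  ]
}}

```text
clock: 7.03
tool_pos: [574.2, 32.1, 33.6]
tool_rot: [0.0, 0.767, 0.641, -0.0]
wrist_force: [0.2, -0.1, -0.6]
grip_width: 1.001
grasp_force: 0.0
```

```bash
python3 -c "
from h import *
st();im=shot('wrist','w4')"
```

```text
t 7.03 tcp [574.2  32.1  33.6] board [ -4.5 -21.5] tool y deg -10.23 z [ 0.e+00 -1.e-04 -1.e+00] F [ 0.19 -0.09 -0.65] T [-0.07  0.05 -0.02] j [-0.34  0.71  0.28  2.09 -0.47  0.4   0.14] w 1.001 0.0
```

View pics/w4.png

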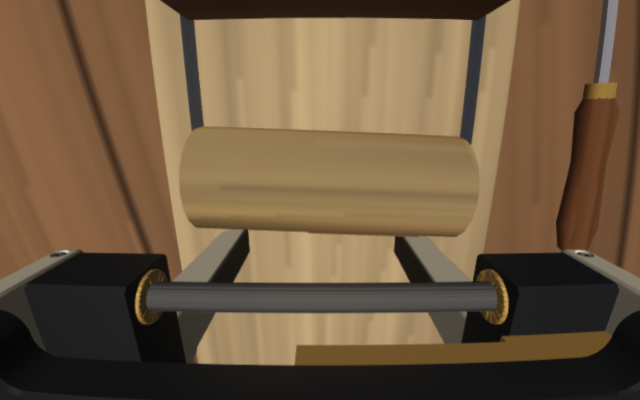

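The blank is at (180–478, 127–236), and the lower front edge of the bar is at about row 18. I'll compute the gap.

```bash
python3 - <<'E'
from h import *
m=model("wrist")
print("bar low front",[toboard(p).round(1) for p in pix2w(m,[(200,17),(330,18),(460,19)],18.)])
for u in (215,440):
    a=127+(u-215)*.04; b=229+(u-215)*.028
    A,Bq=[toboard(p) for p in pix2w(m,[(u,a),(u,b)],46.)]
    d=0
    print("axis by mean",((A+Bq)/2).round(1),A.round(1),Bq.round(1))
print([toboard(p).round(1) for p in pix2w(m,[(180,178),(479,186)],55.)])
st()
E
```

```text
bar low front [array([-75.4, 112.9]), array([1.000e-01, 1.116e+02]), array([ 76. , 112.4])]
axis by mean [-64.4  21.8] [-61.5  50.9] [-67.2  -7.4]
axis by mean [62.3 17.6] [59.  46.4] [ 65.6 -11.3]
[array([-79.5,  25.1]), array([79.4, 21. ])]
t 7.08 tcp [574.3  32.6  33.6] board [ -4.5 -21. ] tool y deg -10.21 z [-0.e+00  2.e-04 -1.e+00] F [ 0.03  0.19 -0.42] T [-0.04  0.05 -0.04] j [-0.34  0.71  0.28  2.09 -0.47  0.4   0.14] w 1.0 0.0
```

Emit:
{"name": "drive_tool", "arguments": {
  "deltas": [
    {"x": 0.072,"y": 0.394,"z": 0,"wx": 0,"wy": 0,"wz": 0,"fingers": 1},
    {"x": 0.072,"y": 0.394,"z": 0,"wx": 0,"wy": 0,"wz": 0,"fingers": 1},
    {"x": 0.072,"y": 0.394,"z": 0,"wx": 0,"wy": 0,"wz": 0,"fingers": 1},
    {"x": 0.072,"y": 0.394,"z": 0,"wx": 0,"wy": 0,"wz": 0,"fingers": 1},
    {"x": 0.072,"y": 0.394,"z": 0,"wx": 0,"wy": 0,"wz": 0,"fingers": 1},
    {"x": 0.072,"y": 0.394,"z": 0,"wx": 0,"wy": 0,"wz": 0,"fingers": 1},
    {"x": 0.072,"y": 0.394,"z": 0,"wx": 0,"wy": 0,"wz": 0,"fingers": 1},
    {"x": 0.054,"y": 0.295,"z": 0,"wx": 0,"wy": 0,"wz": 0,"fingers": 1},
    {"x": 0.036,"y": 0.197,"z": 0,"wx": 0,"wy": 0,"wz": 0,"fingers": 1},
    {"x": 0.036,"y": 0.197,"z": 0,"wx": 0,"wy": 0,"wz": 0,"fingers": 1}
  ]
}}

```text
clock: 7.92
tool_pos: [580.5, 66.8, 33.6]
tool_rot: [0.0, 0.767, 0.641, -0.0]
wrist_force: [-0.8, -0.3, 0.8]
grip_width: 1.004
grasp_force: 0.0
```

Emit:
{"name": "drive_tool", "arguments": {
  "deltas": [
    {"x": 0.027,"y": 0.148,"z": 0,"wx": 0,"wy": 0,"wz": 0,"fingers": 1},
    {"x": 0.027,"y": 0.148,"z": 0,"wx": 0,"wy": 0,"wz": 0,"fingers": 1},
    {"x": 0.027,"y": 0.148,"z": 0,"wx": 0,"wy": 0,"wz": 0,"fingers": 1},
    {"x": 0.027,"y": 0.148,"z": 0,"wx": 0,"wy": 0,"wz": 0,"fingers": 1},
    {"x": 0.018,"y": 0.098,"z": 0,"wx": 0,"wy": 0,"wz": 0,"fingers": 1},
    {"x": 0.018,"y": 0.098,"z": 0,"wx": 0,"wy": 0,"wz": 0,"fingers": 1},
    {"x": 0.018,"y": 0.098,"z": 0,"wx": 0,"wy": 0,"wz": 0,"fingers": 1},
    {"x": 0.018,"y": 0.098,"z": 0,"wx": 0,"wy": 0,"wz": 0,"fingers": 1}
  ]
}}

```text
clock: 8.58
tool_pos: [582.3, 76.4, 33.6]
tool_rot: [0.0, 0.767, 0.641, -0.0]
wrist_force: [-0.8, 0.3, 0.2]
grip_width: 1.0
grasp_force: 0.2
```

```bash
python3 -c "
from h import *
st();im=shot('wrist','w5')
g=im[:,:,:].astype(int)
for u in (250,330,400): print(u,[tuple(g[v,u]) for v in range(60,140,5)])
print('T',toboard(pix2w(model('wrist'),[(330,18)],18.)[0]))
cv2.imwrite('pics/w5c.png',im[20:260,100:540,::-1])"
```

```text
t 8.58 tcp [582.3  76.4  33.6] board [-4.4 23.5] tool y deg -10.23 z [-0.e+00 -1.e-04 -1.e+00] F [-0.78  0.28  0.22] T [-0.17  0.07 -0.  ] j [-0.42  0.72  0.3   2.06 -0.49  0.43  0.07] w 1.0 0.2096549654379487
250 [(np.int64(192), np.int64(165), np.int64(121)), (np.int64(189), np.int64(161), np.int64(118)), (np.int64(113), np.int64(74), np.int64(47)), (np.int64(113), np.int64(73), np.int64(47)), (np.int64(113), np.int64(74), np.int64(48)), (np.int64(111), np.int64(72), np.int64(46)), (np.int64(112), np.int64(73), np.int64(47)), (np.int64(71), np.int64(45), np.int64(28)), (np.int64(138), np.int64(113), np.int64(81)), (np.int64(190), np.int64(162), np.int64(119)), (np.int64(189), np.int64(161), np.int64(119)), (np.int64(189), np.int64(161), np.int64(119)), (np.int64(188), np.int64(161), np.int64(118)), (np.int64(188), np.int64(161), np.int64(118)), (np.int64(187), np.int64(160), np.int64(118)), (np.int64(148), np.int64(118), np.int64(75))]
330 [(np.int64(205), np.int64(176), np.int64(130)), (np.int64(177), np.int64(146), np.int64(103)), (np.int64(113), np.int64(74), np.int64(47)), (np.
[... 672 characters left out ...]
(144), np.int64(104)), (np.int64(115), np.int64(75), np.int64(48)), (np.int64(116), np.int64(76), np.int64(49)), (np.int64(119), np.int64(77), np.int64(48)), (np.int64(120), np.int64(78), np.int64(49)), (np.int64(120), np.int64(77), np.int64(49)), (np.int64(66), np.int64(42), np.int64(26)), (np.int64(139), np.int64(115), np.int64(81)), (np.int64(191), np.int64(163), np.int64(120)), (np.int64(191), np.int64(163), np.int64(120)), (np.int64(191), np.int64(163), np.int64(121)), (np.int64(191), np.int64(163), np.int64(121)), (np.int64(190), np.int64(162), np.int64(119)), (np.int64(190), np.int64(162), np.int64(119)), (np.int64(190), np.int64(162), np.int64(120))]
T [1.49721807e-01 1.56343682e+02]
```

View pics/w5c.png

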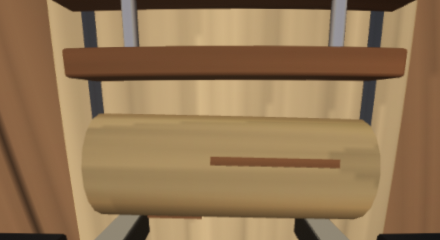

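Crop: the bar spans rows 68–99 of the full image and the blank's far outline is at about row 134–140. There's a clear gap of a couple of centimetres.

```bash
python3 - <<'E'
from h import *
m=model("wrist")
print("bar low front",[toboard(p).round(1) for p in pix2w(m,[(250,98),(330,98.5),(400,98)],18.)])
print("bar up front",[toboard(p).round(1) for p in pix2w(m,[(250,94),(330,94),(400,94)],54.)])
print("blank sil @46",[toboard(p).round(1) for p in pix2w(m,[(200,134),(330,136),(450,141)],46.)])
print("near sil @46",[toboard(p).round(1) for p in pix2w(m,[(200,232),(330,236),(450,239)],46.)])
E
```

```text
bar low front [array([-48.5, 112.1]), array([  0.5, 111.7]), array([ 43.4, 112.2])]
bar up front [array([-39.8, 111.6]), array([ -0.6, 111.5]), array([ 33.8, 111.7])]
blank sil @46 [array([-70. ,  92.1]), array([-0.1, 90.8]), array([64.9, 88.6])]
near sil @46 [array([-76.4,  35.4]), array([ 0.4, 33.2]), array([72. , 31.1])]
```

Emit:
{"name": "drive_tool", "arguments": {
  "deltas": [
    {"x": 0.027,"y": 0.148,"z": 0,"wx": 0,"wy": 0,"wz": 0,"fingers": 1},
    {"x": 0.027,"y": 0.148,"z": 0,"wx": 0,"wy": 0,"wz": 0,"fingers": 1},
    {"x": 0.027,"y": 0.148,"z": 0,"wx": 0,"wy": 0,"wz": 0,"fingers": 1},
    {"x": 0.027,"y": 0.148,"z": 0,"wx": 0,"wy": 0,"wz": 0,"fingers": 1},
    {"x": 0.027,"y": 0.148,"z": 0,"wx": 0,"wy": 0,"wz": 0,"fingers": 1},
    {"x": 0.027,"y": 0.148,"z": 0,"wx": 0,"wy": 0,"wz": 0,"fingers": 1},
    {"x": 0.027,"y": 0.148,"z": 0,"wx": 0,"wy": 0,"wz": 0,"fingers": 1},
    {"x": 0.018,"y": 0.098,"z": 0,"wx": 0,"wy": 0,"wz": 0,"fingers": 1},
    {"x": 0.018,"y": 0.098,"z": 0,"wx": 0,"wy": 0,"wz": 0,"fingers": 1},
    {"x": 0.018,"y": 0.098,"z": 0,"wx": 0,"wy": 0,"wz": 0,"fingers": 1}
  ]
}}

```text
clock: 9.47
tool_pos: [584.7, 89.7, 33.6]
tool_rot: [0.0, 0.767, 0.641, -0.0]
wrist_force: [-0.0, 0.2, 0.1]
grip_width: 0.997
grasp_force: 0.1
```

Emit:
{"name": "drive_tool", "arguments": {
  "deltas": [
    {"x": 0.009,"y": 0.049,"z": 0,"wx": 0,"wy": 0,"wz": 0,"fingers": 1},
    {"x": 0.009,"y": 0.049,"z": 0,"wx": 0,"wy": 0,"wz": 0,"fingers": 1},
    {"x": 0.009,"y": 0.049,"z": 0,"wx": 0,"wy": 0,"wz": 0,"fingers": 1},
    {"x": 0.009,"y": 0.049,"z": 0,"wx": 0,"wy": 0,"wz": 0,"fingers": 1},
    {"x": 0.009,"y": 0.049,"z": 0,"wx": 0,"wy": 0,"wz": 0,"fingers": 1},
    {"x": 0.009,"y": 0.049,"z": 0,"wx": 0,"wy": 0,"wz": 0,"fingers": 1}
  ]
}}

```text
clock: 9.97
tool_pos: [585.2, 92.6, 33.6]
tool_rot: [0.0, 0.767, 0.641, -0.0]
wrist_force: [0.3, 0.1, -0.6]
grip_width: 0.995
grasp_force: 0.1
```

Emit:
{"name": "drive_tool", "arguments": {
  "deltas": [
    {"x": 0.005,"y": 0.03,"z": 0,"wx": 0,"wy": 0,"wz": 0,"fingers": 1},
    {"x": 0.005,"y": 0.03,"z": 0,"wx": 0,"wy": 0,"wz": 0,"fingers": 1},
    {"x": 0.005,"y": 0.03,"z": 0,"wx": 0,"wy": 0,"wz": 0,"fingers": 1},
    {"x": 0.005,"y": 0.03,"z": 0,"wx": 0,"wy": 0,"wz": 0,"fingers": 1}
  ]
}}

```text
clock: 10.3
tool_pos: [585.4, 93.8, 33.6]
tool_rot: [0.0, 0.767, 0.641, -0.0]
wrist_force: [-0.3, -0.6, -0.6]
grip_width: 0.999
grasp_force: 0.1
```

Emit:
{"name": "drive_tool", "arguments": {
  "deltas": [
    {"x": 0.005,"y": 0.03,"z": 0,"wx": 0,"wy": 0,"wz": 0,"fingers": 1},
    {"x": 0.005,"y": 0.03,"z": 0,"wx": 0,"wy": 0,"wz": 0,"fingers": 1},
    {"x": 0.005,"y": 0.03,"z": 0,"wx": 0,"wy": 0,"wz": 0,"fingers": 1}
  ]
}}

```text
clock: 10.55
tool_pos: [585.6, 94.5, 33.6]
tool_rot: [0.0, 0.767, 0.641, -0.0]
wrist_force: [0.1, -0.8, 0.2]
grip_width: 1.001
grasp_force: 0.3
```

```bash
python3 -c "
from h import *
st();im=shot('wrist','w6');g=cv2.cvtColor(im,7).astype(int)
for u in (200,250,330,400,450): print(u,g[90:150:3,u])
F=[];T=[]
for i in range(3): imaging.read_camera('top');F.append(env.state()['wrist_force'])
print(np.mean(F,0))"
```

```text
t 10.55 tcp [585.6  94.5  33.6] board [-4.4 42. ] tool y deg -10.24 z [ 1.e-04 -2.e-04 -1.e+00] F [ 0.07 -0.81  0.19] T [-0.27  0.08 -0.05] j [-0.46  0.72  0.31  2.05 -0.49  0.44  0.05] w 1.001 0.3098129667341709
200 [157 132 122 106  91  85  80  81  81  81  79  78  78  80  68  98 128 136
 136 139]
250 [164 165 163 164 163 135  80  81  82  82  80  79  80  81  63 122 130 135
 139 141]
330 [177 177 177 176 177 115  82  82  83  83  84  83  82  84  64 165 129 136
 132  86]
400 [165 165 165 165 163 133  84  82  83  84  85  86  85  86  63 163 121 135
 138  95]
450 [169 169 170 170 171 164  84  82  83  86  88  88  88  87  66 162 148 126
 126 129]
[0.24124372 0.25564599 0.63724371]
```

The bar and blank now nearly touch at the left end, with 1–2 mm left at the right. I'll continue in tiny steps.

Emit:
{"name": "drive_tool", "arguments": {
  "deltas": [
    {"x": 0.005,"y": 0.03,"z": 0,"wx": 0,"wy": 0,"wz": 0,"fingers": 1},
    {"x": 0.005,"y": 0.03,"z": 0,"wx": 0,"wy": 0,"wz": 0,"fingers": 1}
  ]
}}

```text
clock: 10.92
tool_pos: [585.7, 95.2, 33.6]
tool_rot: [0.0, 0.767, 0.641, -0.0]
wrist_force: [-0.7, -0.9, -0.2]
grip_width: 0.999
grasp_force: 0.3
```

Emit:
{"name": "drive_tool", "arguments": {
  "deltas": [
    {"x": 0.005,"y": 0.03,"z": 0,"wx": 0,"wy": 0,"wz": 0,"fingers": 1},
    {"x": 0,"y": 0,"z": 0,"wx": 0,"wy": 0,"wz": 0,"fingers": 1}
  ]
}}

```text
clock: 11.08
tool_pos: [585.8, 95.7, 33.6]
tool_rot: [0.0, 0.767, 0.641, 0.0]
wrist_force: [-0.2, -0.2, 0.4]
grip_width: 0.998
grasp_force: 0.2
```

Emit:
{"name": "drive_tool", "arguments": {
  "deltas": [
    {"x": 0.005,"y": 0.03,"z": 0,"wx": 0,"wy": 0,"wz": 0,"fingers": 1},
    {"x": 0,"y": 0,"z": 0,"wx": 0,"wy": 0,"wz": 0,"fingers": 1}
  ]
}}

```text
clock: 11.25
tool_pos: [585.8, 96.0, 33.6]
tool_rot: [0.0, 0.767, 0.641, 0.0]
wrist_force: [0.6, -1.0, 1.2]
grip_width: 1.003
grasp_force: 0.2
```

Emit:
{"name": "drive_tool", "arguments": {
  "deltas": [
    {"x": 0.005,"y": 0.03,"z": 0,"wx": 0,"wy": 0,"wz": 0,"fingers": 1},
    {"x": 0,"y": 0,"z": 0,"wx": 0,"wy": 0,"wz": 0,"fingers": 1}
  ]
}}

```text
clock: 11.42
tool_pos: [585.9, 96.2, 33.6]
tool_rot: [0.0, 0.767, 0.641, 0.0]
wrist_force: [0.8, -0.7, 0.5]
grip_width: 1.001
grasp_force: 0.2
```

Emit:
{"name": "drive_tool", "arguments": {
  "deltas": [
    {"x": 0.005,"y": 0.03,"z": 0,"wx": 0,"wy": 0,"wz": 0,"fingers": 1},
    {"x": 0,"y": 0,"z": 0,"wx": 0,"wy": 0,"wz": 0,"fingers": 1}
  ]
}}

```text
clock: 11.58
tool_pos: [585.9, 96.5, 33.6]
tool_rot: [0.0, 0.767, 0.641, -0.0]
wrist_force: [0.5, -0.7, 0.7]
grip_width: 0.996
grasp_force: 0.3
```

```bash
cat >> h.py <<'E'
def force(n=5):
    F=[];T=[]
    for i in range(n):
        imaging.read_camera('top');s=env.state();F.append(s['wrist_force']);T.append(s['ft_torque'])
    F=np.array(F);print("F board y per reading",(F@[-np.sin(YAW),np.cos(YAW),0]).round(2),"mean",F.mean(0).round(2),"T",np.mean(T,0).round(3))
E
python3 -c "
from h import *
st();im=shot('wrist','w7');g=cv2.cvtColor(im,7).astype(int)
for u in (200,250,330,400,450): print(u,g[100:150:2,u])
force(4)"
```

```text
t 11.58 tcp [585.9  96.5  33.6] board [-4.5 44. ] tool y deg -10.23 z [ 0.e+00 -1.e-04 -1.e+00] F [ 0.52 -0.72  0.67] T [-0.19  0.05 -0.05] j [-0.46  0.72  0.31  2.05 -0.49  0.44  0.04] w 0.996 0.25437265590881
200 [ 92  81  72  65  66  65  80  80  81  82  80  81  79  78  78  78  79  79
  67  70 121 128 136 136 137]
250 [164 163 163 163 162 104  81  82  81  81  80  82  80  80  80  80  80  81
  62  77 128 132 137 140 140]
330 [176 177 176 177 172  88  83  81  82  82  82  82  82  83  83  82  82  81
  62  98 130 135 138 110  86]
400 [165 164 164 164 160  91  83  83  82  83  83  85  85  86  85  85  85  83
  61 120 127 137 139 114  87]
450 [170 170 171 171 172 105  82  82  82  83  85  86  87  89  88  87  87  85
  65 100 123 126 126 128 131]
F board y per reading [-1.67 -0.67 -0.14 -0.36] mean [-0.16 -0.69  0.27] T [-0.191  0.04  -0.05 ]
```

Emit:
{"name": "drive_tool", "arguments": {
  "deltas": [
    {"x": 0.005,"y": 0.03,"z": 0,"wx": 0,"wy": 0,"wz": 0,"fingers": 1},
    {"x": 0,"y": 0,"z": 0,"wx": 0,"wy": 0,"wz": 0,"fingers": 1}
  ]
}}

```text
clock: 12.0
tool_pos: [585.9, 96.6, 33.7]
tool_rot: [0.0, 0.767, 0.641, -0.0]
wrist_force: [-0.2, -2.2, 0.9]
grip_width: 0.999
grasp_force: 0.8
```

```bash
python3 -c "
from h import *
st();force(4)"
```

```text
t 12.0 tcp [585.9  96.6  33.7] board [-4.5 44. ] tool y deg -10.23 z [ 0.e+00 -3.e-04 -1.e+00] F [-0.25 -2.16  0.88] T [-0.4   0.1  -0.01] j [-0.46  0.72  0.31  2.05 -0.49  0.44  0.04] w 0.999 0.816372949630022
F board y per reading [-2.5  -1.91 -2.11 -2.78] mean [-0.05 -2.35  0.71] T [-0.467  0.162 -0.013]
```

Emit:
{"name": "drive_tool", "arguments": {
  "deltas": [
    {"x": 0.005,"y": 0.03,"z": 0,"wx": 0,"wy": 0,"wz": 0,"fingers": 1},
    {"x": 0,"y": 0,"z": 0,"wx": 0,"wy": 0,"wz": 0,"fingers": 1}
  ]
}}

```text
clock: 12.37
tool_pos: [585.9, 96.6, 33.6]
tool_rot: [0.0, 0.767, 0.641, -0.0]
wrist_force: [-0.9, -2.9, 1.6]
grip_width: 1.0
grasp_force: 1.8
```

```bash
python3 -c "
from h import *
st();force(5)"
```

```text
t 12.37 tcp [585.9  96.6  33.6] board [-4.5 44.1] tool y deg -10.23 z [-1.e-04 -5.e-04 -1.e+00] F [-0.88 -2.89  1.56] T [-0.83  0.21  0.07] j [-0.46  0.72  0.31  2.05 -0.49  0.44  0.04] w 1.0 1.7838699091225863
F board y per reading [-3.97 -3.47 -4.4  -4.77 -4.83] mean [-0.26 -4.31  1.57] T [-0.982  0.214  0.117]
```

About 4.3 N. I'll hold it, then back off gently.

Emit:
{"name": "drive_tool", "arguments": {
  "deltas": [
    {"x": 0,"y": 0,"z": 0,"wx": 0,"wy": 0,"wz": 0,"fingers": 1},
    {"x": 0,"y": 0,"z": 0,"wx": 0,"wy": 0,"wz": 0,"fingers": 1},
    {"x": 0,"y": 0,"z": 0,"wx": 0,"wy": 0,"wz": 0,"fingers": 1},
    {"x": 0,"y": 0,"z": 0,"wx": 0,"wy": 0,"wz": 0,"fingers": 1},
    {"x": 0,"y": 0,"z": 0,"wx": 0,"wy": 0,"wz": 0,"fingers": 1}
  ]
}}

```text
clock: 13.03
tool_pos: [585.9, 96.7, 33.6]
tool_rot: [0.0, 0.767, 0.641, -0.0]
wrist_force: [0.4, -5.5, 1.4]
grip_width: 0.999
grasp_force: 2.6
```

Emit:
{"name": "drive_tool", "arguments": {
  "deltas": [
    {"x": -0.005,"y": -0.03,"z": 0,"wx": 0,"wy": 0,"wz": 0,"fingers": 1},
    {"x": -0.005,"y": -0.03,"z": 0,"wx": 0,"wy": 0,"wz": 0,"fingers": 1},
    {"x": -0.009,"y": -0.05,"z": 0,"wx": 0,"wy": 0,"wz": 0,"fingers": 1},
    {"x": -0.018,"y": -0.1,"z": 0,"wx": 0,"wy": 0,"wz": 0,"fingers": 1},
    {"x": -0.036,"y": -0.2,"z": 0,"wx": 0,"wy": 0,"wz": 0,"fingers": 1},
    {"x": -0.07,"y": -0.4,"z": 0,"wx": 0,"wy": 0,"wz": 0,"fingers": 1},
    {"x": -0.18,"y": -1,"z": 0,"wx": 0,"wy": 0,"wz": 0,"fingers": 1},
    {"x": -0.36,"y": -2,"z": 0,"wx": 0,"wy": 0,"wz": 0,"fingers": 1},
    {"x": 0,"y": 0,"z": 0,"wx": 0,"wy": 0,"wz": 0,"fingers": 1},
    {"x": 0,"y": 0,"z": 0,"wx": 0,"wy": 0,"wz": 0,"fingers": 1}
  ]
}}

```text
clock: 13.87
tool_pos: [579.0, 57.2, 33.8]
tool_rot: [0.0, 0.768, 0.64, -0.0]
wrist_force: [0.2, 0.1, 0.4]
grip_width: 1.002
grasp_force: 0.0
```

```bash
python3 -c "
from h import *
m=model('wrist');st();im=shot('wrist','w8');cv2.imwrite('pics/w8c.png',im[:250,100:540,::-1]);force(3)"
```

```text
t 13.87 tcp [579.   57.2  33.8] board [-4.3  4. ] tool y deg -10.38 z [-1.e-04 -4.e-04 -1.e+00] F [0.23 0.1  0.38] T [-0.05  0.07 -0.01] j [-0.39  0.71  0.29  2.08 -0.48  0.42  0.1 ] w 1.002 0.0
F board y per reading [ 1.   -0.27  0.48] mean [-0.08  0.43 -0.64] T [-0.041  0.08  -0.035]
```

View pics/w8c.png

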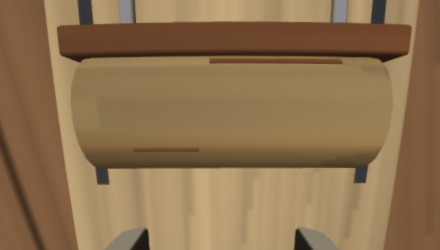

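The blank lies flat along the bar with the fingers clear of it. That's my last picture, so from here I'll fit the chock numerically from its colour mask.

Emit:
{"name": "drive_tool", "arguments": {
  "deltas": [
    {"x": 0,"y": 0,"z": 3.9,"wx": 0,"wy": 0,"wz": 0,"fingers": 1},
    {"x": 0,"y": 0,"z": 3.9,"wx": 0,"wy": 0,"wz": 0,"fingers": 1},
    {"x": -0.5,"y": -2,"z": 2,"wx": 0,"wy": 0,"wz": 0,"fingers": 1},
    {"x": -1.1,"y": -3.8,"z": 0,"wx": 0,"wy": 0,"wz": -1.5,"fingers": 1},
    {"x": -1.1,"y": -3.8,"z": 0,"wx": 0,"wy": 0,"wz": -1.5,"fingers": 1},
    {"x": -1.1,"y": -3.8,"z": 0,"wx": 0,"wy": 0,"wz": -1.5,"fingers": 1},
    {"x": -1.1,"y": -3.8,"z": 0,"wx": 0,"wy": 0,"wz": -1.5,"fingers": 1},
    {"x": -1.1,"y": -3.8,"z": 0,"wx": 0,"wy": 0,"wz": -1.5,"fingers": 1},
    {"x": -1.1,"y": -3.8,"z": 0,"wx": 0,"wy": 0,"wz": -1.5,"fingers": 1},
    {"x": -1.1,"y": -3.8,"z": 0,"wx": 0,"wy": 0,"wz": -1.5,"fingers": 1}
  ]
}}

```text
clock: 14.9
tool_pos: [496.8, -228.0, 131.7]
tool_rot: [0.0, 0.823, 0.568, 0.0]
wrist_force: [0.6, -0.3, -0.5]
grip_width: 1.0
grasp_force: 0.0
```

Emit:
{"name": "drive_tool", "arguments": {
  "deltas": [
    {"x": -1.1,"y": -3.8,"z": 0,"wx": 0,"wy": 0,"wz": -1.5,"fingers": 1},
    {"x": -1.1,"y": -3.8,"z": 0,"wx": 0,"wy": 0,"wz": -1.5,"fingers": 1},
    {"x": -1.1,"y": -3.8,"z": 0,"wx": 0,"wy": 0,"wz": 0,"fingers": 1},
    {"x": 0,"y": -1,"z": 0,"wx": 0,"wy": 0,"wz": 0,"fingers": 1},
    {"x": 0,"y": 0,"z": 0,"wx": 0,"wy": 0,"wz": 0,"fingers": 1},
    {"x": 0,"y": 0,"z": 0,"wx": 0,"wy": 0,"wz": 0,"fingers": 1},
    {"x": 0,"y": 0,"z": 0,"wx": 0,"wy": 0,"wz": 0,"fingers": 1}
  ]
}}

```text
clock: 15.48
tool_pos: [464.9, -349.1, 131.3]
tool_rot: [-0.001, 0.837, 0.548, 0.0]
wrist_force: [0.1, 0.5, 0.1]
grip_width: 1.003
grasp_force: 0.0
```

```bash
cat > chock.py <<'E'
from h import *
from scipy.optimize import minimize
V=np.array([[sx*25,sy*w,z] for sx in(1,-1) for sy in(1,-1) for z,w in((0,27),(30,13))],float)
def verts(p): c,s=np.cos(p[2]),np.sin(p[2]); return V@np.array([[c,s,0],[-s,c,0],[0,0,1]])+[p[0],p[1],p[3] if len(p)>3 else 0]
def seg(im,m,c,z=15,rad=60):
    hsv=im.astype(int).sum(2); u=w2pix(m,[[*c,z]])[0]
    mask=((hsv<185)&(im[:,:,0].astype(int)-im[:,:,2]>15)).astype(np.uint8)
    ppm=np.linalg.norm(w2pix(m,[[c[0]+10,c[1],z]])[0]-u)/10
    yy,xx=np.mgrid[:im.shape[0],:im.shape[1]]; mask[(xx-u[0])**2+(yy-u[1])**2>(rad*ppm)**2]=0
    n,l,s,_=cv2.connectedComponentsWithStats(mask); 
    if n<2: return mask
    return (l==1+s[1:,4].argmax()).astype(np.uint8)
def fit(m,mask,p0):
    k=4
    M=cv2.resize(mask*255,None,fx=k,fy=k,interpolation=cv2.INTER_LINEAR)>127
    def cost(p):
        h=cv2.convexHull(((w2pix(m,verts(p))+.5)*k-.5).astype(np.float32))
        A=np.zeros(M.shape,np.uint8); cv2.fillConvexPoly(A,np.round(h*16).astype(np.int32),1,shift=4)
        A=A>0; return 1-(A&M).sum()/max((A|M).sum(),1)
    best=None
    for a in (p0[2],p0[2]+np.pi/2,p0[2]+np.pi/4):
        r=minimize(cost,[p0[0],p0[1],a],method='Nelder-Mead',options=dict(initial_simplex=[[p0[0],p0[1],a],[p0[0]+8,p0[1],a],[p0[0],p0[1]+8,a],[p0[0],p0[1],a+.25]],xatol=.05,fatol=1e-5))
        print(r.x[:2].round(1),"deg",np.degrees(r.x[2]).round(1),"1-iou",round(r.fun,3))
        if best is None or r.fun<best.fun: best=r
    return best.x
E
python3 - <<'E'
from chock import *
st()
for n in("wrist","top"):
    m=model(n)
    im=imaging.read_camera(n) if n=="wrist" else cv2.imread("pics/top0.png")[:,:,::-1]
    k=seg(im,m,(465,-322)); y,x=np.nonzero(k); print(n,len(x),x.min(),x.max(),y.min(),y.max(),np.median(im[k>0],0))
    fit(m,k,[465,-322,np.radians(-24)])
E
```

```text
t 15.48 tcp [ 464.9 -349.1  131.3] board [ -44. -416.] tool y deg -23.6 z [-3.0e-04  1.3e-03 -1.0e+00] F [0.12 0.49 0.14] T [-0.08  0.06 -0.03] j [ 0.27  0.57  0.41  2.03 -0.39  0.61  0.53] w 1.003 0.0
wrist 2322 287 338 143 190 [78. 50. 33.]
[ 465.9 -323. ] deg -25.5 1-iou 0.105
[ 466.3 -320.7] deg 63.3 1-iou 0.142
[ 466.5 -320.3] deg 63.4 1-iou 0.142
top 301 421 440 200 221 [80. 52. 32.]
[ 463.5 -321.4] deg -22.6 1-iou 0.233
[ 467.7 -325. ] deg 60.0 1-iou 0.211
[ 467.1 -326.4] deg 59.2 1-iou 0.212
```

```bash
python3 - <<'E'
from chock import *
m=model("wrist"); im=imaging.read_camera("wrist"); cv2.imwrite("pics/w9.png",im[:,:,::-1])
s=im.astype(int).sum(2)
for v in range(134,200,3): print(v," ".join("%3d"%q for q in s[v,276:352:3]))
for a in (-25,64): print(a,w2pix(m,verts([465.9,-322,np.radians(a)])).round(0).tolist())
E
```

```text
134 344 338 328 331 334 342 349 354 350 349 344 345 348 352 350 348 346 341 343 374 432 356 349 342 344 348
137 348 339 334 327 331 337 346 350 351 348 346 341 348 353 353 347 346 342 347 447 450 355 354 343 341 346
140 346 340 335 328 332 332 341 347 349 345 345 340 342 347 353 350 347 344 397 455 361 352 353 350 343 347
143 349 347 339 331 320 174 176 179 180 181 187 184 189 191 213 217 241 243 333 329 305 339 354 352 346 345
146 344 347 342 334 307 172 169 172 172 171 173 174 174 174 175 178 174 176 177 177 175 307 353 356 348 344
149 313 346 346 339 258 167 168 168 170 169 166 167 169 167 167 167 167 167 165 166 163 274 353 357 351 345
152 277 346 347 342 184 157 156 157 155 158 154 155 154 156 155 157 157 160 161 160 161 263 350 354 354 348
155 240 317 346 340 162 159 158 160 157 157 157 157 157 157 157 158 158 159 160 157 157 246 348 354 359 352
158 207 281 345 344 164 162 159 162 160 162 160 161 159 159 159 157 158 156 158 157 156 221 348 353 356 355
161 221 242 322 345 161 163 158 161 161 159 159 163 161 158 160 160 160 161 161 160 157 242 346 353 357 360
164 270 212 285 345 
[... 840 characters left out ...]
351
188 435 441 383 359 235 103 108 108 107 102 102  99 101  97  97  97  95  95  97  95 136 353 348 348 345 348
191 346 347 367 393 305 210 262 331 339 332 328 320 321 324 331 304 296 288 262 236 284 351 351 350 348 348
194 354 342 349 383 358 251 224 303 346 340 337 332 331 335 339 347 349 344 342 338 342 348 353 348 350 345
197 356 349 339 367 393 302 207 265 339 346 340 333 330 335 336 346 348 345 348 342 339 347 351 351 348 347
-25 [[337.0, 143.0], [338.0, 160.0], [335.0, 193.0], [337.0, 187.0], [289.0, 142.0], [285.0, 159.0], [289.0, 192.0], [286.0, 186.0]]
64 [[287.0, 143.0], [299.0, 146.0], [339.0, 145.0], [326.0, 148.0], [287.0, 190.0], [298.0, 198.0], [337.0, 192.0], [324.0, 199.0]]
```

```bash
python3 - <<'E'
from chock import *
m=model("wrist"); st()
a=np.radians(-25)
def loc(p): d=p[:2]-[465.9,-322]; return np.array([np.cos(a)*d[0]+np.sin(a)*d[1],-np.sin(a)*d[0]+np.cos(a)*d[1]]).round(1)
for v,z in((142.5,0),(151,30),(184,30),(190,0)): print(v,z,loc(pix2w(m,[(312,v)],float(z))[0]))
for u,z in((286,30),(338.5,30)): print(u,z,loc(pix2w(m,[(u,168)],float(z))[0]))
im=cv2.imread("pics/w9.png").astype(int).sum(2)
print("col 300",im[138:196,300]);print("col 325",im[138:196,325])
print("row147",im[147,283:294],im[147,332:345]);print("row168",im[168,280:292],im[168,332:345])
E
```

```text
t 15.58 tcp [ 465.  -348.9  131.4] board [ -43.9 -415.9] tool y deg -23.56 z [-1.e-04  1.e-03 -1.e+00] F [ 0.22 -0.19 -0.49] T [-0.1   0.09  0.01] j [ 0.27  0.57  0.41  2.03 -0.39  0.61  0.53] w 0.995 0.0
142.5 0 [-1.  26.6]
151 30 [ 0.1 21.2]
184 30 [  0.6 -10.6]
190 0 [ -0.1 -24.2]
286 30 [-24.5   4.4]
338.5 30 [25.6  5.7]
col 300 [351 351 349 325 241 180 174 175 172 169 169 170 164 158 155 157 157 157
 158 158 160 159 160 161 161 157 160 163 160 161 160 161 159 159 161 161
 161 163 160 163 161 162 163 160 159 153 126  97  94  95 107 185 293 339
 343 346 346 346]
col 325 [346 347 347 344 319 241 182 174 175 171 170 165 166 163 156 157 156 159
 157 152 158 160 162 163 159 162 158 159 158 162 161 162 159 160 159 159
 159 160 162 159 161 159 161 160 159 158 152 127  95  94  95 107 188 296
 341 346 347 347]
row147 [341 337 335 334 326 299 189 171 167 169 170] [173 174 174 173 177 178 213 296 345 351 353 356 356]
row168 [209 213 234 259 287 301 274 177 162 161 162 159] [160 159 159 158 160 164 194 284 342 344 345 345 348]
```

The orientation is confirmed: the long side is along about −25.5° and the centre is about (467, −321). The chock's end faces are across the fingers' closing line. I'll lower and grasp.

Emit:
{"name": "drive_tool", "arguments": {
  "deltas": [
    {"x": 0.1,"y": 1.4,"z": 0,"wx": 0,"wy": 0,"wz": -1,"fingers": 1},
    {"x": 0.1,"y": 1.4,"z": -2.6,"wx": 0,"wy": 0,"wz": -0.9,"fingers": 1},
    {"x": 0,"y": 0,"z": -3,"wx": 0,"wy": 0,"wz": 0,"fingers": 1},
    {"x": 0,"y": 0,"z": -3,"wx": 0,"wy": 0,"wz": 0,"fingers": 1},
    {"x": 0,"y": 0,"z": -2,"wx": 0,"wy": 0,"wz": 0,"fingers": 1},
    {"x": 0,"y": 0,"z": -1.2,"wx": 0,"wy": 0,"wz": 0,"fingers": 1},
    {"x": 0,"y": 0,"z": -0.7,"wx": 0,"wy": 0,"wz": 0,"fingers": 1},
    {"x": 0,"y": 0,"z": 0,"wx": 0,"wy": 0,"wz": 0,"fingers": 1},
    {"x": 0,"y": 0,"z": 0,"wx": 0,"wy": 0,"wz": 0,"fingers": 1}
  ]
}}

```text
clock: 16.33
tool_pos: [466.5, -323.0, 7.1]
tool_rot: [0.0, 0.846, 0.533, 0.0]
wrist_force: [-0.4, -0.1, -0.3]
grip_width: 1.002
grasp_force: 0.0
```

Emit:
{"name": "drive_tool", "arguments": {
  "deltas": [
    {"x": 0,"y": 0,"z": 0,"wx": 0,"wy": 0,"wz": 0,"fingers": 0.7},
    {"x": 0,"y": 0,"z": 0,"wx": 0,"wy": 0,"wz": 0,"fingers": 0.62},
    {"x": 0,"y": 0,"z": 0,"wx": 0,"wy": 0,"wz": 0,"fingers": 0.58},
    {"x": 0,"y": 0,"z": 0,"wx": 0,"wy": 0,"wz": 0,"fingers": 0.55},
    {"x": 0,"y": 0,"z": 0,"wx": 0,"wy": 0,"wz": 0,"fingers": 0.4},
    {"x": 0,"y": 0,"z": 0,"wx": 0,"wy": 0,"wz": 0,"fingers": 0.4},
    {"x": 0,"y": 0,"z": 0,"wx": 0,"wy": 0,"wz": 0,"fingers": 0.4},
    {"x": 0,"y": 0,"z": 0,"wx": 0,"wy": 0,"wz": 0,"fingers": 0.4}
  ],
  "squeeze": 20
}}

```text
clock: 17.0
tool_pos: [466.2, -323.1, 6.7]
tool_rot: [0.0, 0.846, 0.533, 0.0]
wrist_force: [-0.2, -0.6, 0.6]
grip_width: 0.537
grasp_force: 20.0
```

```bash
python3 -c "
from h import *
st();force(3)"
```

```text
t 17.0 tcp [ 466.2 -323.1    6.7] board [ -47.4 -390.2] tool y deg -25.62 z [ 1.e-04 -1.e-04 -1.e+00] F [-0.23 -0.62  0.64] T [-0.05  0.11  0.05] j [ 0.34  0.75  0.25  2.12 -0.53  0.34  0.58] w 0.537 19.997895061969757
F board y per reading [ 0.13  0.3  -0.33] mean [0.03 0.03 2.16] T [0.026 0.096 0.024]
```

The chock is held: 0.537 × 93 = 50 mm, its end-to-end length. I'll get the blank's middle from the last picture.

```bash
python3 - <<'E'
from h import *
im=cv2.imread("pics/w8.png").astype(int)
K,k1,_,_=model("wrist")
Rm=np.array([[0.984,-0.171,-0.048],[-0.177,-0.947,-0.266],[0,0.27,-0.963]])
eye=np.array([579.,57.2,33.8])+[13.2,75.3,166.6]
m=(K,k1,eye,Rm)
for z in(46.,60.): print(z,[toboard(p).round(1) for p in pix2w(m,[(172,110),(332,110),(492,110)],z)])
print("bar mid",[toboard(p).round(1) for p in pix2w(m,[(158,40),(511,40)],54.)],"bar low",toboard(pix2w(m,[(330,60)],18.)[0]))
E
```

```text
46.0 [array([-83.8,  85. ]), array([ 0.9, 84.5]), array([86.1, 85.4])]
60.0 [array([-76.6,  84.6]), array([ 0.4, 84.1]), array([77.8, 85. ])]
bar mid [array([-82.7, 117.2]), array([ 86.4, 117.9])] bar low [  0.43804062 113.92853071]
```

Emit:
{"name": "drive_tool", "arguments": {
  "deltas": [
    {"x": 0,"y": 0,"z": 1,"wx": 0,"wy": 0,"wz": 0,"fingers": 0.4},
    {"x": 0,"y": 0,"z": 2.5,"wx": 0,"wy": 0,"wz": 0,"fingers": 0.4},
    {"x": 0,"y": 0,"z": 3.5,"wx": 0,"wy": 0,"wz": 0,"fingers": 0.4},
    {"x": 0,"y": 0,"z": 3,"wx": 0,"wy": 0,"wz": 0,"fingers": 0.4},
    {"x": 0.5,"y": 2,"z": 0,"wx": 0,"wy": 0,"wz": 1.5,"fingers": 0.4},
    {"x": 1,"y": 3.5,"z": 0,"wx": 0,"wy": 0,"wz": 1.5,"fingers": 0.4},
    {"x": 1,"y": 3.5,"z": 0,"wx": 0,"wy": 0,"wz": 1.5,"fingers": 0.4},
    {"x": 1,"y": 3.5,"z": 0,"wx": 0,"wy": 0,"wz": 1.5,"fingers": 0.4},
    {"x": 1,"y": 3.5,"z": 0,"wx": 0,"wy": 0,"wz": 1.5,"fingers": 0.4},
    {"x": 1,"y": 3.5,"z": 0,"wx": 0,"wy": 0,"wz": 1.5,"fingers": 0.4}
  ]
}}

```text
clock: 17.98
tool_pos: [521.2, -126.3, 107.3]
tool_rot: [0.0, 0.802, 0.598, 0.0]
wrist_force: [1.1, -0.3, -0.8]
grip_width: 0.535
grasp_force: 20.0
```

Emit:
{"name": "drive_tool", "arguments": {
  "deltas": [
    {"x": 1.1,"y": 3.5,"z": 0,"wx": 0,"wy": 0,"wz": 1.5,"fingers": 0.4},
    {"x": 1.1,"y": 3.5,"z": 0,"wx": 0,"wy": 0,"wz": 1.5,"fingers": 0.4},
    {"x": 1.1,"y": 3.5,"z": 0,"wx": 0,"wy": 0,"wz": 1.5,"fingers": 0.4},
    {"x": 1.1,"y": 3.5,"z": 0,"wx": 0,"wy": 0,"wz": 1.5,"fingers": 0.4},
    {"x": 1.1,"y": 3,"z": 0,"wx": 0,"wy": 0,"wz": 0.3,"fingers": 0.4},
    {"x": 0.75,"y": 1.5,"z": 0,"wx": 0,"wy": 0,"wz": 0,"fingers": 0.4},
    {"x": 0,"y": 0,"z": -2.5,"wx": 0,"wy": 0,"wz": 0,"fingers": 0.4},
    {"x": 0,"y": 0,"z": -2,"wx": 0,"wy": 0,"wz": 0,"fingers": 0.4},
    {"x": 0,"y": 0,"z": 0,"wx": 0,"wy": 0,"wz": 0,"fingers": 0.4},
    {"x": 0,"y": 0,"z": 0,"wx": 0,"wy": 0,"wz": 0,"fingers": 0.4}
  ]
}}

```text
clock: 18.82
tool_pos: [582.9, 56.0, 61.4]
tool_rot: [-0.0, 0.768, 0.64, -0.001]
wrist_force: [0.6, 0.1, 0.4]
grip_width: 0.533
grasp_force: 20.0
```

```bash
python3 -c "
from h import *
st();force(3)"
```

```text
t 18.82 tcp [582.9  56.   61.4] board [-0.2  3.5] tool y deg -10.4 z [-2.1e-03 -8.0e-04 -1.0e+00] F [0.56 0.14 0.43] T [-0.1   0.08 -0.07] j [-0.43  0.68  0.35  2.06 -0.49  0.49  0.11] w 0.533 19.997630417346954
F board y per reading [-0.32  1.1   0.35] mean [ 0.09  0.37 -0.58] T [-0.037  0.064  0.003]
```

Emit:
{"name": "drive_tool", "arguments": {
  "deltas": [
    {"x": 0,"y": 0,"z": -2,"wx": 0,"wy": 0,"wz": 0,"fingers": 0.4},
    {"x": 0,"y": 0,"z": -1,"wx": 0,"wy": 0,"wz": 0,"fingers": 0.4},
    {"x": 0,"y": 0,"z": -0.2,"wx": 0,"wy": 0,"wz": 0,"fingers": 0.4},
    {"x": 0,"y": 0,"z": -0.1,"wx": 0,"wy": 0,"wz": 0,"fingers": 0.4},
    {"x": 0,"y": 0,"z": -0.1,"wx": 0,"wy": 0,"wz": 0,"fingers": 0.4},
    {"x": 0,"y": 0,"z": -0.1,"wx": 0,"wy": 0,"wz": 0,"fingers": 0.4},
    {"x": 0,"y": 0,"z": 0,"wx": 0,"wy": 0,"wz": 0,"fingers": 0.4},
    {"x": 0,"y": 0,"z": 0,"wx": 0,"wy": 0,"wz": 0,"fingers": 0.4}
  ]
}}

```text
clock: 19.63
tool_pos: [583.9, 57.0, 27.0]
tool_rot: [0.0, 0.768, 0.641, 0.0]
wrist_force: [0.2, -0.6, -0.6]
grip_width: 0.537
grasp_force: 20.0
```

```bash
python3 -c "
from h import *
st();force(4)"
```

```text
t 19.63 tcp [583.9  57.   27. ] board [0.6 4.7] tool y deg -10.32 z [ 5.e-04  0.e+00 -1.e+00] F [ 0.17 -0.56 -0.57] T [-0.07  0.07 -0.06] j [-0.39  0.73  0.3   2.07 -0.52  0.42  0.14] w 0.537 19.99772161245346
F board y per reading [-0.17  0.21 -0.3   0.01] mean [ 0.34 -0.13 -0.29] T [-0.1    0.094  0.007]
```

Emit:
{"name": "drive_tool", "arguments": {
  "deltas": [
    {"x": 0,"y": 0,"z": -0.1,"wx": 0,"wy": 0,"wz": 0,"fingers": 0.4},
    {"x": 0,"y": 0,"z": -0.05,"wx": 0,"wy": 0,"wz": 0,"fingers": 0.4},
    {"x": 0,"y": 0,"z": -0.05,"wx": 0,"wy": 0,"wz": 0,"fingers": 0.4},
    {"x": 0,"y": 0,"z": 0,"wx": 0,"wy": 0,"wz": 0,"fingers": 0.4}
  ]
}}

```text
clock: 20.17
tool_pos: [583.6, 57.0, 24.7]
tool_rot: [-0.0, 0.768, 0.641, -0.0]
wrist_force: [-1.5, -0.2, 2.6]
grip_width: 0.535
grasp_force: 20.0
```

```bash
python3 -c "
from h import *
st();force(4)"
```

```text
t 20.17 tcp [583.6  57.   24.7] board [0.3 4.7] tool y deg -10.32 z [-1.e-04  1.e-04 -1.e+00] F [-1.5  -0.16  2.56] T [0.   0.17 0.01] j [-0.39  0.73  0.3   2.07 -0.52  0.41  0.14] w 0.535 19.99796211719513
F board y per reading [-0.83  0.6   0.67  0.04] mean [-0.55  0.22  2.79] T [0.018 0.229 0.012]
```

The chock is standing on the board, shown by the upward 2.8 N. I'll ease that slightly and slide forward.

Emit:
{"name": "drive_tool", "arguments": {
  "deltas": [
    {"x": 0,"y": 0,"z": 0.02,"wx": 0,"wy": 0,"wz": 0,"fingers": 0.4},
    {"x": 0.054,"y": 0.295,"z": 0,"wx": 0,"wy": 0,"wz": 0,"fingers": 0.4},
    {"x": 0.054,"y": 0.295,"z": 0,"wx": 0,"wy": 0,"wz": 0,"fingers": 0.4},
    {"x": 0.054,"y": 0.295,"z": 0,"wx": 0,"wy": 0,"wz": 0,"fingers": 0.4},
    {"x": 0.054,"y": 0.295,"z": 0,"wx": 0,"wy": 0,"wz": 0,"fingers": 0.4},
    {"x": 0.054,"y": 0.295,"z": 0,"wx": 0,"wy": 0,"wz": 0,"fingers": 0.4},
    {"x": 0.054,"y": 0.295,"z": 0,"wx": 0,"wy": 0,"wz": 0,"fingers": 0.4},
    {"x": 0.036,"y": 0.197,"z": 0,"wx": 0,"wy": 0,"wz": 0,"fingers": 0.4},
    {"x": 0.018,"y": 0.098,"z": 0,"wx": 0,"wy": 0,"wz": 0,"fingers": 0.4},
    {"x": 0,"y": 0,"z": 0,"wx": 0,"wy": 0,"wz": 0,"fingers": 0.4}
  ]
}}

```text
clock: 21.2
tool_pos: [587.4, 78.0, 24.8]
tool_rot: [-0.0, 0.768, 0.641, -0.0]
wrist_force: [-0.1, 0.4, -0.8]
grip_width: 0.534
grasp_force: 20.0
```

```bash
python3 -c "
from h import *
st();force(4)"
```

```text
t 21.2 tcp [587.4  78.   24.8] board [ 0.3 26.1] tool y deg -10.3 z [-1.e-04  0.e+00 -1.e+00] F [-0.13  0.35 -0.83] T [-0.07  0.08  0.02] j [-0.43  0.74  0.31  2.06 -0.53  0.42  0.11] w 0.534 19.99781370162964
F board y per reading [-0.03 -0.81 -0.54 -0.63] mean [ 0.38 -0.58 -0.54] T [-0.082  0.071 -0.013]
```

Emit:
{"name": "drive_tool", "arguments": {
  "deltas": [
    {"x": 0.009,"y": 0.049,"z": 0,"wx": 0,"wy": 0,"wz": 0,"fingers": 0.4},
    {"x": 0.009,"y": 0.049,"z": 0,"wx": 0,"wy": 0,"wz": 0,"fingers": 0.4},
    {"x": 0.009,"y": 0.049,"z": 0,"wx": 0,"wy": 0,"wz": 0,"fingers": 0.4},
    {"x": 0.009,"y": 0.049,"z": 0,"wx": 0,"wy": 0,"wz": 0,"fingers": 0.4},
    {"x": 0.009,"y": 0.049,"z": 0,"wx": 0,"wy": 0,"wz": 0,"fingers": 0.4},
    {"x": 0.009,"y": 0.049,"z": 0,"wx": 0,"wy": 0,"wz": 0,"fingers": 0.4},
    {"x": 0.009,"y": 0.049,"z": 0,"wx": 0,"wy": 0,"wz": 0,"fingers": 0.4},
    {"x": 0.009,"y": 0.049,"z": 0,"wx": 0,"wy": 0,"wz": 0,"fingers": 0.4}
  ]
}}

```text
clock: 22.07
tool_pos: [588.2, 81.6, 24.8]
tool_rot: [0.0, 0.768, 0.641, -0.0]
wrist_force: [-0.0, -0.2, -0.7]
grip_width: 0.536
grasp_force: 20.0
```

Emit:
{"name": "drive_tool", "arguments": {
  "deltas": [
    {"x": 0.005,"y": 0.03,"z": 0,"wx": 0,"wy": 0,"wz": 0,"fingers": 0.4},
    {"x": 0.005,"y": 0.03,"z": 0,"wx": 0,"wy": 0,"wz": 0,"fingers": 0.4},
    {"x": 0.005,"y": 0.03,"z": 0,"wx": 0,"wy": 0,"wz": 0,"fingers": 0.4},
    {"x": 0.005,"y": 0.03,"z": 0,"wx": 0,"wy": 0,"wz": 0,"fingers": 0.4}
  ]
}}

```text
clock: 22.4
tool_pos: [588.4, 82.8, 24.8]
tool_rot: [0.0, 0.768, 0.641, -0.0]
wrist_force: [-0.2, 0.7, -1.3]
grip_width: 0.537
grasp_force: 20.0
```

```bash
python3 -c "
from h import *
st();force(4)"
```

```text
t 22.4 tcp [588.4  82.8  24.8] board [ 0.4 30.9] tool y deg -10.32 z [ 0. -0. -1.] F [-0.22  0.73 -1.32] T [-0.07  0.09 -0.02] j [-0.44  0.74  0.31  2.05 -0.53  0.43  0.1 ] w 0.537 19.997650980949402
F board y per reading [ 1.2  -0.08  0.05  0.45] mean [ 0.05  0.4  -0.85] T [-0.077  0.074 -0.004]
```

Emit:
{"name": "drive_tool", "arguments": {
  "deltas": [
    {"x": 0.005,"y": 0.03,"z": 0,"wx": 0,"wy": 0,"wz": 0,"fingers": 0.4},
    {"x": 0.005,"y": 0.03,"z": 0,"wx": 0,"wy": 0,"wz": 0,"fingers": 0.4},
    {"x": 0.005,"y": 0.03,"z": 0,"wx": 0,"wy": 0,"wz": 0,"fingers": 0.4}
  ]
}}

```text
clock: 22.85
tool_pos: [588.5, 83.7, 24.8]
tool_rot: [0.0, 0.768, 0.641, -0.0]
wrist_force: [0.1, 0.7, -1.1]
grip_width: 0.534
grasp_force: 20.0
```

Emit:
{"name": "drive_tool", "arguments": {
  "deltas": [
    {"x": 0.005,"y": 0.03,"z": 0,"wx": 0,"wy": 0,"wz": 0,"fingers": 0.4},
    {"x": 0.005,"y": 0.03,"z": 0,"wx": 0,"wy": 0,"wz": 0,"fingers": 0.4},
    {"x": 0.005,"y": 0.03,"z": 0,"wx": 0,"wy": 0,"wz": 0,"fingers": 0.4}
  ]
}}

```text
clock: 23.1
tool_pos: [588.7, 84.6, 24.8]
tool_rot: [0.0, 0.768, 0.641, -0.0]
wrist_force: [-0.2, -0.2, -0.1]
grip_width: 0.537
grasp_force: 20.0
```

Emit:
{"name": "drive_tool", "arguments": {
  "deltas": [
    {"x": 0.005,"y": 0.03,"z": 0,"wx": 0,"wy": 0,"wz": 0,"fingers": 0.4},
    {"x": 0.005,"y": 0.03,"z": 0,"wx": 0,"wy": 0,"wz": 0,"fingers": 0.4}
  ]
}}

```text
clock: 23.27
tool_pos: [588.8, 85.2, 24.8]
tool_rot: [0.0, 0.768, 0.641, 0.0]
wrist_force: [0.6, -0.5, 0.0]
grip_width: 0.536
grasp_force: 20.0
```

```bash
python3 -c "
from h import *
st();force(4)"
```

```text
t 23.27 tcp [588.8  85.2  24.8] board [ 0.4 33.4] tool y deg -10.32 z [ 0. -0. -1.] F [ 0.6  -0.5   0.02] T [-0.04  0.1   0.06] j [-0.45  0.74  0.31  2.05 -0.53  0.43  0.1 ] w 0.536 19.997670650482178
F board y per reading [0.48 0.27 0.42 0.92] mean [ 0.3   0.48 -0.54] T [-0.084  0.12  -0.016]
```

Emit:
{"name": "drive_tool", "arguments": {
  "deltas": [
    {"x": 0.005,"y": 0.03,"z": 0,"wx": 0,"wy": 0,"wz": 0,"fingers": 0.4},
    {"x": 0.005,"y": 0.03,"z": 0,"wx": 0,"wy": 0,"wz": 0,"fingers": 0.4}
  ]
}}

```text
clock: 23.63
tool_pos: [588.9, 85.7, 24.8]
tool_rot: [0.0, 0.768, 0.641, -0.0]
wrist_force: [0.2, -0.6, -0.7]
grip_width: 0.535
grasp_force: 20.0
```

Emit:
{"name": "drive_tool", "arguments": {
  "deltas": [
    {"x": 0.005,"y": 0.03,"z": 0,"wx": 0,"wy": 0,"wz": 0,"fingers": 0.4},
    {"x": 0.005,"y": 0.03,"z": 0,"wx": 0,"wy": 0,"wz": 0,"fingers": 0.4}
  ]
}}

```text
clock: 23.8
tool_pos: [588.9, 86.4, 24.8]
tool_rot: [0.0, 0.768, 0.641, -0.0]
wrist_force: [1.2, -0.1, -0.8]
grip_width: 0.538
grasp_force: 20.0
```

Emit:
{"name": "drive_tool", "arguments": {
  "deltas": [
    {"x": 0.005,"y": 0.03,"z": 0,"wx": 0,"wy": 0,"wz": 0,"fingers": 0.4},
    {"x": 0.005,"y": 0.03,"z": 0,"wx": 0,"wy": 0,"wz": 0,"fingers": 0.4}
  ]
}}

```text
clock: 23.97
tool_pos: [589.0, 86.6, 24.8]
tool_rot: [0.0, 0.768, 0.641, -0.0]
wrist_force: [0.1, -2.4, -0.7]
grip_width: 0.538
grasp_force: 20.0
```

```bash
python3 -c "
from h import *
st();force(4)"
```

```text
t 23.97 tcp [589.   86.6  24.8] board [ 0.3 34.7] tool y deg -10.34 z [-1.e-04 -5.e-04 -1.e+00] F [ 0.09 -2.44 -0.69] T [-0.58  0.13  0.02] j [-0.45  0.74  0.32  2.05 -0.53  0.43  0.09] w 0.538 19.99669522047043
F board y per reading [-1.89 -1.69 -1.53 -2.64] mean [-0.21 -1.93 -0.94] T [-0.549  0.148  0.056]
```

Emit:
{"name": "drive_tool", "arguments": {
  "deltas": [
    {"x": 0.005,"y": 0.025,"z": 0,"wx": 0,"wy": 0,"wz": 0,"fingers": 0.4}
  ]
}}

```text
clock: 24.25
tool_pos: [589.1, 86.6, 24.8]
tool_rot: [0.0, 0.768, 0.64, -0.0]
wrist_force: [-0.6, -3.2, -1.1]
grip_width: 0.538
grasp_force: 20.0
```

```bash
python3 -c "
from h import *
st();force(4)"
```

```text
t 24.25 tcp [589.1  86.6  24.8] board [ 0.4 34.8] tool y deg -10.35 z [-0.e+00 -6.e-04 -1.e+00] F [-0.59 -3.18 -1.06] T [-1.02  0.2   0.02] j [-0.45  0.74  0.32  2.05 -0.53  0.43  0.09] w 0.538 19.995965659618378
F board y per reading [-3.66 -3.87 -4.49 -4.39] mean [-0.3  -4.12 -0.86] T [-1.01   0.1    0.051]
```

Emit:
{"name": "drive_tool", "arguments": {
  "deltas": [
    {"x": 0,"y": 0,"z": 0,"wx": 0,"wy": 0,"wz": 0,"fingers": 0.4},
    {"x": 0,"y": 0,"z": 0,"wx": 0,"wy": 0,"wz": 0,"fingers": 0.4},
    {"x": 0,"y": 0,"z": 0,"wx": 0,"wy": 0,"wz": 0,"fingers": 0.4},
    {"x": 0,"y": 0,"z": 0,"wx": 0,"wy": 0,"wz": 0,"fingers": 0.4},
    {"x": 0,"y": 0,"z": 0,"wx": 0,"wy": 0,"wz": 0,"fingers": 0.4}
  ]
}}

```text
clock: 24.87
tool_pos: [589.1, 86.7, 24.8]
tool_rot: [0.0, 0.768, 0.64, -0.0]
wrist_force: [-0.8, -4.8, -1.0]
grip_width: 0.534
grasp_force: 20.0
```

Emit:
{"name": "drive_tool", "arguments": {
  "deltas": [
    {"x": -0.004,"y": -0.02,"z": 0,"wx": 0,"wy": 0,"wz": 0,"fingers": 0.4},
    {"x": -0.003,"y": -0.015,"z": -0.01,"wx": 0,"wy": 0,"wz": 0,"fingers": 0.4},
    {"x": 0,"y": 0,"z": 0,"wx": 0,"wy": 0,"wz": 0,"fingers": 0.54},
    {"x": 0,"y": 0,"z": 0,"wx": 0,"wy": 0,"wz": 0,"fingers": 0.57},
    {"x": 0,"y": 0,"z": 0,"wx": 0,"wy": 0,"wz": 0,"fingers": 0.62},
    {"x": 0,"y": 0,"z": 0,"wx": 0,"wy": 0,"wz": 0,"fingers": 0.7},
    {"x": 0,"y": 0,"z": 0,"wx": 0,"wy": 0,"wz": 0,"fingers": 0.7},
    {"x": 0,"y": 0,"z": 0,"wx": 0,"wy": 0,"wz": 0,"fingers": 0.7}
  ]
}}

```text
clock: 25.53
tool_pos: [589.1, 87.4, 24.8]
tool_rot: [-0.0, 0.768, 0.641, 0.0]
wrist_force: [-0.4, -0.0, 0.6]
grip_width: 0.698
grasp_force: 0.0
```

```bash
python3 -c "
from h import *
st();force(3)"
```

```text
t 25.53 tcp [589.1  87.4  24.8] board [ 0.3 35.6] tool y deg -10.3 z [ 1.e-04  4.e-04 -1.e+00] F [-0.45 -0.    0.62] T [-0.09  0.09  0.01] j [-0.45  0.74  0.31  2.05 -0.53  0.43  0.09] w 0.698 0.0
F board y per reading [ 0.04  0.82 -0.04] mean [0.24 0.23 0.22] T [-0.077  0.039  0.039]
```

Released. I'll lift straight up and check.

Emit:
{"name": "drive_tool", "arguments": {
  "deltas": [
    {"x": 0,"y": 0,"z": 0.5,"wx": 0,"wy": 0,"wz": 0,"fingers": 0.7},
    {"x": 0,"y": 0,"z": 1.5,"wx": 0,"wy": 0,"wz": 0,"fingers": 0.7},
    {"x": 0,"y": 0,"z": 2.5,"wx": 0,"wy": 0,"wz": 0,"fingers": 0.7},
    {"x": 0,"y": 0,"z": 3,"wx": 0,"wy": 0,"wz": 0,"fingers": 0.7},
    {"x": 0,"y": 0,"z": 3,"wx": 0,"wy": 0,"wz": 0,"fingers": 1},
    {"x": -0.3,"y": -3,"z": 0,"wx": 0,"wy": 0,"wz": 0,"fingers": 1},
    {"x": -0.3,"y": -3,"z": 0,"wx": 0,"wy": 0,"wz": 0,"fingers": 1},
    {"x": 0,"y": 0,"z": 0,"wx": 0,"wy": 0,"wz": 0,"fingers": 1},
    {"x": 0,"y": 0,"z": 0,"wx": 0,"wy": 0,"wz": 0,"fingers": 1}
  ]
}}

```text
clock: 26.43
tool_pos: [582.9, 25.0, 130.5]
tool_rot: [0.0, 0.769, 0.639, 0.0]
wrist_force: [0.3, 0.2, 0.9]
grip_width: 0.983
grasp_force: 0.0
```

```bash
python3 - <<'E'
from chock import *
st(); m=model("wrist"); im=shot("wrist","w10")
k=seg(im,m,(589,87),33,45); y,x=np.nonzero(k); print(len(x),x.min(),x.max(),y.min(),y.max())
_v=verts
import chock; chock.verts=lambda p:_v([*p[:3],18])
p=chock.fit(m,k,[589,87,YAW]); print("chock board",toboard(p))
g=im.astype(int).sum(2)
for u in (250,280,320,345,380):
    print(u,g[20:200:4,u])
E
```

```text
t 26.43 tcp [582.9  25.  130.5] board [  5.3 -26.9] tool y deg -10.52 z [ 6.e-04 -2.e-04 -1.e+00] F [0.33 0.2  0.86] T [0.01 0.07 0.01] j [-0.44  0.58  0.44  2.03 -0.42  0.62  0.11] w 0.983 0.0
2754 273 358 108 156
[588.5  86.2] deg -9.4 1-iou 0.187
[588.1  85.3] deg 80.3 1-iou 0.186
[588.   85.2] deg 80.5 1-iou 0.186
chock board [-0.36879098 33.277538  ]
250 [275 241 234 231 212 264 406 372 379 378 374 361 358 357 363 364 361 348
 333 280 250 226 185 257 432 433 437 440 445 448 451 451 455 458 461 460
 463 468 466 470 469 469 471 472 471]
280 [248 237 239 235 198 334 403 375 386 386 378 367 364 366 369 372 373 357
 332 259 256 227 184 374 488 488 488 488 490 490 489 491 491 491 491 491
 491 491 491 488 488 490 490 491 490]
320 [248 245 249 245 185 250 401 386 394 392 387 376 378 378 381 382 383 372
 342 295 264 229 185 137 139 139 140 139 142 141 143 145  98  97 130 488
 488 486 485 483 482 482 478 477 475]
345 [247 248 255 251 180 262 397 385 398 399 396 386 386 387 386 390 391 381
 350 302 268 235 193 450 422 415 425 471 471 470 472 475 471 488 487 487
 485 484 485 480 482 481 480 479 475]
380 [251 253 260 259 185 344 396 391 400 405 403 397 395 396 399 398 396 387
 358 311 259 222 187 417 456 457 460 459 459 461 461 458 460 460 462 462
 461 461 462 460 462 462 457 458 458]
```

The blank is parallel and seated on the bar, with matching seam rows across all columns. The chock is directly behind its middle and square to it. Handing in.

```bash
python3 -c "
from rig import ticket
print(ticket.finish_job())"
```

```text
the job is handed in; nothing more can be done
None
```

The job is handed in at about 26 s of the 72 s allowed, with no verdict shown: I rolled the blank to the stop, pressed it at about 4–5.5 N and it stayed when released; I then slid the chock up behind its middle, pressed at about 4–5 N, and let go.

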